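Pack the service crate: can, carton and the bottle squeezed between

TASK

Pack the narrow plywood crate tightly in one row: the spray can already in it right up at one end, the tall carton standing at the other end, and last of all the white square bottle, which now lies on the bench, standing cap up between the two. All three must stand upright on the crate's floor; leave everything else on the bench where it is.

Things in the scene. Friction and masses are not known exactly. Their poses are not given: they have to be found in the camera images.
- crate: narrow open plywood crate, fixed to the bench: 68 (x) x 184 (y) x 75 mm high outside, walls and floor 6 mm, so inside 56 x 172 mm and 69 mm deep. Origin: centre of its underside; z up, long side along its y
- can: plain aluminium spray can standing loose somewhere along the inside of the crate, 54 mm diameter up to 138 mm, then a shoulder and a 38 mm grey cap, 165 mm high in all, about 0.25 kg. Origin: centre of its underside; z towards the cap
- carton: tall cardboard carton standing on the bench, 50 (x) x 60 (y) x 160 (z) mm, about 0.2 kg. Origin: centre of its underside; z up
- bottle: white square plastic bottle with a paper label and a round grey cap, lying on its side on the bench, about 0.22 kg. Square body 50 x 50 mm (y, z), 115 mm long, 4 mm rounded edges; then a 12 mm neck and a cap of 30 mm diameter, 23 mm long; 150 mm long in all. Origin: centre of the square body (25 mm above the bench as it lies); x runs along the bottle towards the cap
- bottle_base (a point): centre of the bottle's flat base, 57.5 mm from its origin; axes as the bottle's
- bottle_cap (a point): centre of the outer face of the bottle's cap, 92.5 mm from its origin; axes as the bottle's
- wrench: bystander: steel wrench, 170 mm, lying between robot and crate. Origin: under its middle
- jar: bystander: grease jar, 68 mm diameter, 60 mm high. Origin: centre of its underside
- cassette: bystander: stack of steel sprockets (cassette), 110 mm diameter, 30 mm high. Origin: centre of its underside
- hub: bystander: wheel hub on end, 60 mm diameter, 90 mm high. Origin: centre of its underside
- driver: bystander: screwdriver, 180 mm, lying beyond the crate. Origin: under its middle
- padbox: bystander: flat cardboard box, 70 x 100 x 30 mm. Origin: centre of its underside

How it is judged:
By the outcome, as a careful person would: the job done as asked, in the order asked, and still so for the second after the job is handed in, with the robot touching nothing.
It also fails if it takes over 72 s, if anything falls off the work surface, if the arm or the gripper's body presses on something with over 40 N, if the wrist force passes 120 N, or if a joint passes its speed limit or range.

ROBOT

A 6-joint arm with a two-finger parallel gripper is mounted at the origin on the work surface. World frame = base frame: x ahead of the robot, y to its left, z up, the work surface at z = 0. Lengths are in m, angles in rad, forces in N, time in s.
With the tool pointing down it reaches from about 0.35 to 0.775 m from the base axis. Payload 7.3 kg.
Tool frame: the origin (TCP) lies on the centre line of the jaws, within the pads' length; the fingertips stand 11 mm ahead of it and the grasp point (between the pads) lies 8 mm behind it; y points along the fingers, z is the direction in which the jaws open and shut, and the axes are right-handed (so a half turn about y gives the same grasp; the last joint's range is limited). The gripper opens to 92 mm and grips with 3 to 60 N. Pads are 19 mm wide; open, the fingers measure 130 mm over their backs; the gripper's body (75 mm by 190 mm) begins 47 mm behind the grasp point.
Start: joints at [0.999, 0.342, 1.524, -0, 1.275, -0.146], TCP at [0.217, 0.478, 0.238] pointing down, gripper open.
Joint ranges: [-2.53, 2.53], [-0.77, 2.02], [0.04, 2.7], [-1, 4.14], [0.28, 2.66], [-3.11, 3.11]. Speed limits (rad/s): [2.57, 2.57, 3.14, 3.14, 3.14, 3.14].

INTERFACE

Orientations are given as [roll, pitch, yaw] about the fixed x, y, z axes, in that order (R = Rz(yaw) Ry(pitch) Rx(roll)).
In Python, from cell import robot, cams gives the robot as it stands.
- The arm moves only by the tool apply_moves, never from a script. Its argument "plan" is a list of rows, each a list of 7 numbers: the shift along the tool's x, y, z in m, then the turn, a rotation vector about the tool's x, y, z in degrees, then the gripper command: -1 is fully open, 1 is shut, values between are in proportion. A call has exactly 5 rows; each row is the pose to reach, as a shift and turn from the pose commanded when the call began, along the tool's axes at that moment; what a row does not reach only later rows make up. A row lasts 1/8 s, in which the tool goes at most 62.5 mm and 10.7 degrees, less where a joint would pass 70% of its speed; a pose out of reach is approached as far as the arm can. A call with a gripper value outside its range is refused whole. The fingers move at their own pace and stop on an object; "squeeze" is the grip in N (left out, the last holds). Time passes only in rows, so rows that repeat a pose let the fingers close, or fill a call up. It gives the time, the measured TCP pose, the force and the opening at its end, in the units of the state.
- robot.observe(): the state, without advancing time (a new reading comes with each control period).
- cams.read_camera(name): name is "scene" or "side" or "wrist"; returns the picture (420x560x3 uint8, blue, green, red); there is no depth.
- cams.calibration(name): a dict with "fx", "fy", "cx", "cy" (pixels), "dist" ([k1, k2, p1, p2, k3] as OpenCV has them; the pictures are not rectified), "extrinsics" (4x4, takes a point from world to camera coordinates); the wrist camera has in their place "T_tool_cam" (4x4, takes a point from camera to tool coordinates, whose origin is the TCP and whose axes are the tool frame's). Camera axes: x right, y up, looking along -z (the intrinsics and any distortion apply to the point x, -y, -z); pixel columns grow to the right and rows downward; lengths in m; the calibration is good to about 2 mm. A picture is of the moment at which its call begins: read the wrist's pose just before it. calibration takes no time and is no camera call.
- robot.hand_in(): hands the job in, once; it reports no verdict.
The state is a dict: "time": time; "qpos": joint angles; "qvel": joint speeds; "joint_efforts": joint torques, N m; "tool_pos": TCP position; "tool_rot": TCP orientation; "contact_force": force on the tool from outside, world axes, zero at the start; "torque": the same for the moment, N m; "opening": finger opening in m.
Only numpy, scipy, OpenCV 4.12 (cv2) and the standard library are available. Lean on these libraries where they do the work, as an engineer would, in place of code of your own. Each camera call takes 0.05 s, during which the arm holds its last target. There are 200 camera calls.

## Working session

There is one attempt and no reset: what is moved stays moved. The work goes in short steps, Python scripts to look and compute and a tool call to move; the robot and the scene stay as the last step left them, time stands still between calls to the robot, and variables do not carry over. Pictures are saved under pics/ and viewed, about 8 in all and at most 12, crops included, and the job is handed in when it is done.

Besides the shell and the picture viewer there is one more tool, called after "Emit:" as a command line: name --pt "numbers of a row" for each row, then --argument value for the rest. apply_moves: Moves the arm, as the interface text tells. Its arguments: {"type":"object","properties":{"plan":{"type":"array","items":{"type":"array","items":{"type":"number"}}},"squeeze":{"type":"number"}},"required":["plan"]}

```bash
ls; mkdir -p pics; python3 - <<'E'
from cell import robot,cams
import cv2,numpy as np
s=robot.observe();print(s)
for n in("scene","side"):
    cv2.imwrite(f"pics/{n}0.png",cams.read_camera(n)); c=cams.calibration(n);print(n,c)
cv2.imwrite("pics/wrist0.png",cams.read_camera("wrist"));print(cams.calibration("wrist"))
E
```

```text
pics
{'time': 0.0, 'qpos': array([ 9.98984928e-01,  3.42712504e-01,  1.52496604e+00,  3.65452694e-05,
        1.27540104e+00, -1.46023127e-01]), 'qvel': array([ 9.99028974e-05,  4.37739950e-04,  6.83827019e-04,  3.21480582e-04,
       -5.90120647e-04,  4.59715263e-05]), 'joint_efforts': array([-3.14480189e-03, -4.31243420e+01, -2.44214022e+01,  7.14499829e-02,
        5.61124727e-02, -1.19364522e-04]), 'tool_pos': array([0.21662569, 0.47782151, 0.23706804]), 'tool_rot': array([-1.57226235e+00,  2.50929715e-04, -4.25799120e-01]), 'contact_force': array([0.34350696, 0.35901183, 0.1118833 ]), 'torque': array([-0.03471679, -0.01088224,  0.01081302]), 'opening': 0.09147481639631304}
scene {'fx': 432.95411623420034, 'fy': 432.95411623420034, 'cx': 277.4677275215181, 'cy': 212.48737710663258, 'dist': array([0.03701452, 0.        , 0.        , 0.        , 0.        ]), 'extrinsics': array([[-0.10722301,  0.99421355,  0.00653082,  0.0527432 ],
       [-0.85812633, -0.09585979,  0.50441065,  0.50009869],
       [ 0.50211794,  0.04848016,  0.8634392 , -1.38959999],
       [ 0.        ,  0.     
[... 323 characters left out ...]
55507299,  0.83172624, -0.03880732],
       [-0.04832621,  0.83050596,  0.55490938, -1.17884469],
       [ 0.        ,  0.        ,  0.        ,  1.        ]])}
{'fx': 365.6505692642463, 'fy': 365.6505692642463, 'cx': 277.24749824125206, 'cy': 212.6684077129256, 'dist': array([-0.00562464,  0.        ,  0.        ,  0.        ,  0.        ]), 'T_tool_cam': array([[ 2.05168101e-03, -9.57516529e-01, -2.88371092e-01,
        -7.86197569e-02],
       [-3.16972769e-04,  2.88371062e-01, -9.57518684e-01,
        -1.47029880e-01],
       [ 9.99997845e-01,  2.05592869e-03,  2.88138767e-04,
        -5.87496113e-04],
       [ 0.00000000e+00,  0.00000000e+00,  0.00000000e+00,
         1.00000000e+00]])}
```

View pics/scene0.png

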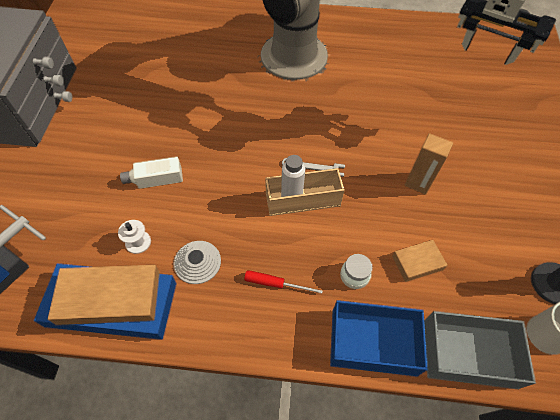

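View pics/side0.png

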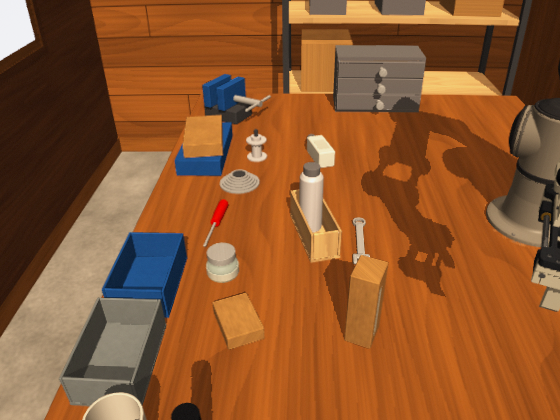

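The scene view shows the crate at about (305,190), with the can left of its middle (293,175). The carton is at right (430,165), and the bottle lies at left (155,173) with its cap at the left end. I'll zoom in to get corners.

```bash
cat > h.py <<'E'
import numpy as np,cv2
from scipy.spatial.transform import Rotation as Ro
from cell import robot,cams
F=np.diag([1.,-1,-1])
def pose():
    s=robot.observe();return np.array(s["tool_pos"]),Ro.from_euler('xyz',s["tool_rot"]).as_matrix()
def cam(n,p=None):
    c=cams.calibration(n);K=np.array([[c["fx"],0,c["cx"]],[0,c["fy"],c["cy"]],[0,0,1]])
    if n=="wrist":
        t,R=p if p else pose();T=np.eye(4);T[:3,:3]=R;T[:3,3]=t;E=np.linalg.inv(T@c["T_tool_cam"])
    else:E=np.array(c["extrinsics"])
    return K,np.array(c["dist"]),F@E[:3,:3],F@E[:3,3]
def proj(n,P,p=None):
    K,d,R,t=cam(n,p);return cv2.projectPoints(np.float64(P).reshape(-1,3),cv2.Rodrigues(R)[0],t,K,d)[0][:,0]
def ray(n,uv,p=None):
    K,d,R,t=cam(n,p);q=cv2.undistortPoints(np.float64(uv).reshape(-1,1,2),K,d)[:,0]
    D=np.c_[q,np.ones(len(q))]@R;return -R.T@t,D
def onz(n,uv,z,p=None):
    o,D=ray(n,uv,p);return o+D*((z-o[2])/D[:,2])[:,None]
E
python3 - <<'E'
import cv2,numpy as np
a=cv2.imread("pics/scene0.png");b=cv2.imread("pics/side0.png")
r=lambda i,x,y,w,h,k:cv2.resize(i[y:y+h,x:x+w],None,fx=k,fy=k,interpolation=cv2.INTER_CUBIC)
A=np.zeros((600,800,3),np.uint8)
for (i,x,y,w,h,k,X,Y) in [(a,255,145,100,75,4,0,0),(a,105,145,90,50,4,400,0),(a,400,125,65,75,4,0,300),(b,280,155,70,115,3.0,400,210),(b,335,250,60,100,3.0,615,210)]:
    q=r(i,x,y,w,h,k);h2=min(q.shape[0],600-Y);w2=min(q.shape[1],800-X);A[Y:Y+h2,X:X+w2]=q[:h2,:w2]
cv2.imwrite("pics/crop1.png",A)
E
```

```text
(no output)
```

View pics/crop1.png

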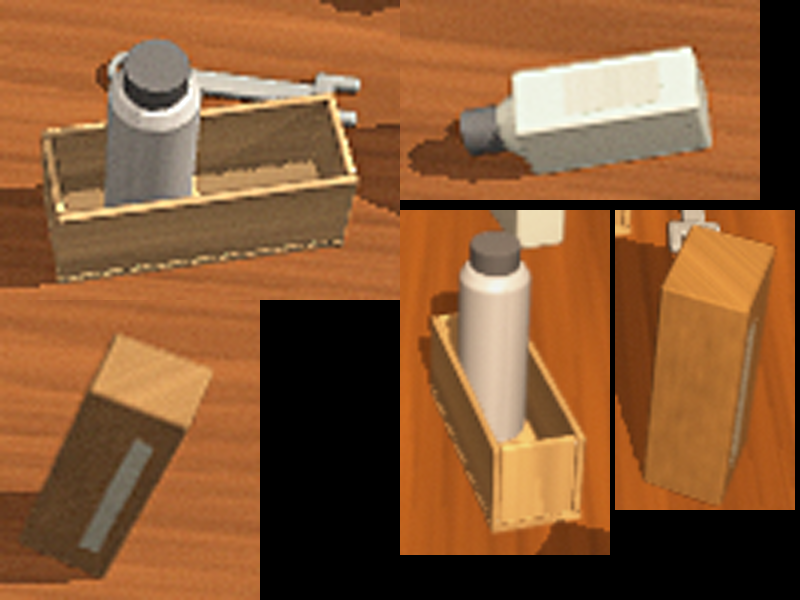

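The crop shows all the corners I need. The crate's long axis is turned slightly, and the can's cap centre is at scene (294,160.5). The bottle is nearly parallel to the crate with its cap towards −y, and the carton is rotated about 20–25°. Next I convert these pixels to positions.

```bash
python3 - <<'E'
from h import *
np.set_printoptions(precision=4,suppress=True)
def rep(n,nm,uv,z):
    P=onz(n,uv,z)[:,:2]
    print(n,nm,"c",P.mean(0),"\n",P.tolist() and np.round(P,4).tolist(),"sides",np.round(np.linalg.norm(np.roll(P,-1,0)-P,axis=1),4),"ang",np.round(np.degrees([np.arctan2(*(np.roll(P,-1,0)-P)[i][::-1]) for i in range(len(P))]),1))
rep("scene","crate",[(266,177.5),(269.5,199),(343.75,190),(338,169.25)],.075)
rep("scene","crate bot",[(270,215),(340.25,205.75)],0)
rep("side","crate",[(311,232.7),(340.7,229.7),(290.3,191)],.075)
rep("side","crate bot",[(311,261.7),(339.3,257.3)],0)
rep("scene","can",[(294,160.5)],.171);rep("side","can",[(311.7,167)],.171)
rep("scene","bottle",[(133.25,163.25),(177.5,157),(180.5,174.5),(136.25,179.25)],.05)
rep("scene","carton",[(429.5,133.75),(453,143.25),(446.5,157),(423,147.5)],.16)
rep("side","carton",[(360,256),(387.7,262.3),(376.7,284),(351.3,276.3)],.16)
rep("scene","carton bot",[(406,185),(426,194.25)],0)
rep("side","carton bot",[(345.7,340.3),(370,347.7)],0)
p,R=pose();print(R)
E
```

```text
scene crate c [0.5377 0.0705] 
 [[0.5298, -0.0246], [0.5905, -0.0089], [0.5453, 0.1657], [0.4853, 0.1497]] sides [0.0627 0.1804 0.0621 0.1799] ang [  14.5  104.5 -165.   -75.7]
scene crate bot c [0.5676 0.0794] 
 [[0.5911, -0.0083], [0.544, 0.1671]] sides [0.1816 0.1816] ang [105. -75.]
side crate c [0.5397 0.1046] 
 [[0.5448, 0.1632], [0.4817, 0.1513], [0.5926, -0.0007]] sides [0.0642 0.1881 0.1707] ang [-169.3  -53.9  106.2]
side crate bot c [0.512  0.1608] 
 [[0.5433, 0.169], [0.4807, 0.1526]] sides [0.0647 0.0647] ang [-165.4   14.6]
scene can c [0.5434 0.0416] 
 [[0.5434, 0.0416]] sides [0.] ang [0.]
side can c [0.5441 0.0523] 
 [[0.5441, 0.0523]] sides [0.] ang [0.]
scene bottle c [ 0.5159 -0.3052] 
 [[0.507, -0.3688], [0.4744, -0.2619], [0.5277, -0.2422], [0.5544, -0.3481]] sides [0.1118 0.0568 0.1092 0.0518] ang [ 106.9   20.3  -75.8 -156.3]
scene carton c [0.455  0.3675] 
 [[0.4222, 0.3505], [0.4453, 0.4023], [0.4872, 0.3841], [0.4653, 0.3331]] sides [0.0567 0.0457 0.0556 0.0465] ang [  66.   -23.4 -113.3  158. ]
side carton c [0.4531 0.3738] 
 [[0.4647, 0.3397], [0.4197, 0.3553], [0.4445, 0.4087], [0.4835, 0.3913]] sides [0.0476 0.0588 0.0427 0.0549] ang [ 160.9   65.1  -23.9 -110. ]
scene carton bot c [0.4727 0.3615] 
 [[0.461, 0.3365], [0.4845, 0.3866]] sides [0.0554 0.0554] ang [  64.9 -115.1]
side carton bot c [0.4609 0.3952] 
 [[0.4821, 0.3871], [0.4397, 0.4032]] sides [0.0454 0.0454] ang [159.2 -20.8]
[[ 0.9107 -0.0006  0.4131]
 [-0.4131 -0.0009  0.9107]
 [-0.0002 -1.     -0.001 ]]
```

```bash
cat >> h.py <<'E'
def down(yaw): # tool down, jaw axis at yaw deg
    c,s=np.cos(np.radians(yaw)),np.sin(np.radians(yaw));return np.c_[[s,-c,0],[0,0,-1],[c,s,0]]
def to(P,Rt):
    p,R=pose();d=R.T@(np.array(P)-p);w=np.degrees(Ro.from_matrix(R.T@Rt).as_rotvec())
    print("shift",np.round(d,4),"turn",np.round(w,2),"at",np.round(p,4),"jawyaw",round(np.degrees(np.arctan2(R[1,2],R[0,2])),2),"t",robot.observe()["time"])
E
python3 -c "
from h import *
to([.5375,.0705,.26],down(14.8))"
```

```text
shift [ 0.4605 -0.0226 -0.2385] turn [6.00e-02 5.08e+01 2.00e-02] at [0.2167 0.4779 0.2372] jawyaw 65.6 t 0.15
```

Emit:
apply_moves --pt "0.46 -0.023 -0.238 0 50.8 0 -1" --pt "0.46 -0.023 -0.238 0 50.8 0 -1" --pt "0.46 -0.023 -0.238 0 50.8 0 -1" --pt "0.46 -0.023 -0.238 0 50.8 0 -1" --pt "0.46 -0.023 -0.238 0 50.8 0 -1"

```text
time: 0.78
tool_pos: [0.411, 0.2312, 0.2517]
tool_rot: [-1.571, 0.0, -1.317]
contact_force: [0.8, 1.2, 0.4]
opening: 0.0917
```

```bash
python3 -c "
from h import *
to([.5375,.0705,.26],down(14.8))"
```

```text
shift [ 0.1873 -0.0084  0.0822] turn [-0.01 -0.28 -0.01] at [0.411  0.2312 0.2517] jawyaw 14.52 t 0.775
```

Emit:
apply_moves --pt "0.056 -0.003 0.025 0 -0.28 0 -1" --pt "0.112 -0.006 0.05 0 -0.28 0 -1" --pt "0.16 -0.008 0.07 0 -0.28 0 -1" --pt "0.187 -0.008 0.082 0 -0.28 0 -1" --pt "0.187 -0.008 0.082 0 -0.28 0 -1"

```text
time: 1.4
tool_pos: [0.5379, 0.0714, 0.2588]
tool_rot: [-1.572, 0.0, -1.311]
contact_force: [-0.7, -0.0, -0.6]
opening: 0.092
```

```bash
python3 - <<'E'
from h import *
to([.5375,.0705,.26],down(14.8))
p=pose();I=cams.read_camera("wrist")
import pickle;pickle.dump(p,open("p1.pkl","wb"))
cv2.imwrite("pics/w1.png",I)
cv2.imwrite("pics/w1b.png",cv2.resize(I,(784,588),interpolation=cv2.INTER_CUBIC))
E
```

```text
shift [ 0.0007 -0.0012 -0.0006] turn [ 0.05  0.11 -0.01] at [0.5379 0.0714 0.2588] jawyaw 14.91 t 1.4
```

View pics/w1b.png

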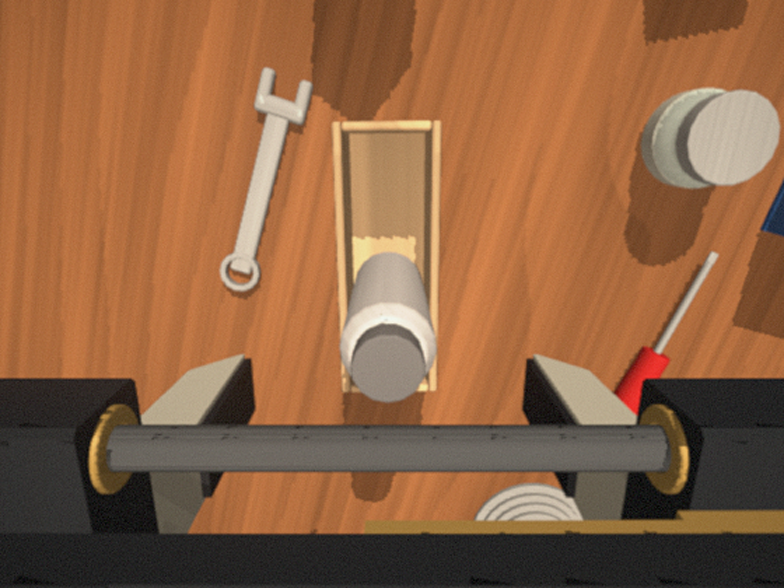

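The wrist view has the crate's rim corners at (332,122), (441,121), (343,391) and (437,391) in the 1.4x picture. The can's cap centre is at (389,362), so the can is left of mid-crate, short of the −y end.

```bash
python3 - <<'E'
from h import *
import pickle
np.set_printoptions(precision=4,suppress=True)
p=pickle.load(open("p1.pkl","rb"))
P=onz("wrist",np.array([(332,121.5),(441,120.5),(437.5,391),(343,391)])/1.4,.075,p)[:,:2];print(P,np.linalg.norm(np.roll(P,-1,0)-P,axis=1))
c=P.mean(0);v=P[0]+P[1]-P[2]-P[3];yaw=np.arctan2(v[1],v[0])-np.pi/2;print(c,np.degrees(yaw))
k=onz("wrist",np.array([(389,362)])/1.4,.171,p)[0,:2];print("can",k)
r=np.array([[np.cos(yaw),np.sin(yaw)],[-np.sin(yaw),np.cos(yaw)]]);print("can local",r@(k-c))
# can base front (+y) edge on the floor
b=onz("wrist",np.array([(388,253)])/1.4,.006,p)[0,:2];print("can base front local",r@(b-c))
E
```

```text
[[ 0.4804  0.1503]
 [ 0.5447  0.1679]
 [ 0.5942 -0.008 ]
 [ 0.529  -0.0253]] [0.0667 0.1828 0.0675 0.1822]
[0.5371 0.0712] 15.582364170876478
can [0.544 0.046]
can local [-0.0001 -0.0262]
can base front local [-0.0005 -0.0053]
```

```bash
cat >> h.py <<'E'
C=np.array([.537,.0712]);YAW=15.4
def loc(lx,ly,z):
    a=np.radians(YAW);return [C[0]+lx*np.cos(a)-ly*np.sin(a),C[1]+lx*np.sin(a)+ly*np.cos(a),z]
E
python3 -c "
from h import *
to(loc(0,-.0275,.124),down(YAW))"
```

```text
shift [ 2.890e-02  1.349e-01 -1.000e-04] turn [ 0.07 -0.42 -0.04] at [0.5371 0.0726 0.2589] jawyaw 14.98 t 1.45
```

Emit:
apply_moves --pt "0.029 0.03 0 0 -0.42 0 -1" --pt "0.029 0.075 0 0 -0.42 0 -1" --pt "0.029 0.115 0 0 -0.42 0 -1" --pt "0.029 0.135 0 0 -0.42 0 -1" --pt "0.029 0.135 0 0 -0.42 0 1" --squeeze 12

```text
time: 2.08
tool_pos: [0.5431, 0.0464, 0.1233]
tool_rot: [-1.574, 0.002, -1.299]
contact_force: [0.5, -0.7, 0.6]
opening: 0.0857
```

Emit:
apply_moves --pt "0 0 0 0 0 0 1" --pt "0 0 0 0 0 0 1" --pt "0 0 0 0 0 0 1" --pt "0 0 0 0 0 0 1" --pt "0 0 0 0 0 0 1"

```text
time: 2.7
tool_pos: [0.5449, 0.0451, 0.1253]
tool_rot: [-1.57, -0.0, -1.3]
contact_force: [-1.6, 0.5, 6.9]
opening: 0.0536
```

Emit:
apply_moves --pt "0.005 0 0 0 0 0 1" --pt "0.011 0 0 0 0 0 1" --pt "0.017 0 0 0 0 0 1" --pt "0.022 0 0 0 0 0 1" --pt "0.025 0 0 0 0 0 1"

```text
time: 3.32
tool_pos: [0.552, 0.021, 0.1258]
tool_rot: [-1.569, -0.0, -1.3]
contact_force: [-2.5, 0.6, 8.1]
opening: 0.0533
```

```bash
python3 -c "
from h import *
to(loc(0,-.059,.124),down(YAW));print(robot.observe()['contact_force'],robot.observe()['opening'])"
```

```text
shift [ 0.0066  0.0018 -0.0011] turn [-0.11  0.09  0.02] at [0.552  0.021  0.1258] jawyaw 15.49 t 3.325
[-2.4634018   0.60624793  8.0809343 ] 0.05332914692848242
```

Emit:
apply_moves --pt "0.002 0 0 0 0 0 1" --pt "0.003 0 0 0 0 0 1" --pt "0.004 0 0 0 0 0 1" --pt "0.005 0 0 0 0 0 1" --pt "0.005 0 0 0 0 0 1"

```text
time: 3.95
tool_pos: [0.5531, 0.0162, 0.1255]
tool_rot: [-1.569, -0.0, -1.3]
contact_force: [-1.3, 0.3, 7.7]
opening: 0.0533
```

Emit:
apply_moves --pt "0.001 0 0 0 0 0 1" --pt "0.001 0 0 0 0 0 1" --pt "0.002 0 0 0 0 0 1" --pt "0.002 0 0 0 0 0 1" --pt "0.002 0 0 0 0 0 1"

```text
time: 4.58
tool_pos: [0.5536, 0.0144, 0.1254]
tool_rot: [-1.57, -0.0, -1.3]
contact_force: [-1.6, 1.6, 6.4]
opening: 0.0535
```

Emit:
apply_moves --pt "0.001 0 0 0 0 0 1" --pt "0.001 0 0 0 0 0 1" --pt "0.002 0 0 0 0 0 1" --pt "0.002 0 0 0 0 0 1" --pt "0.002 0 0 0 0 0 1"

```text
time: 5.2
tool_pos: [0.5541, 0.0124, 0.1252]
tool_rot: [-1.57, -0.0, -1.3]
contact_force: [-1.1, 0.5, 5.6]
opening: 0.0534
```

Emit:
apply_moves --pt "0.001 0 0 0 0 0 1" --pt "0.001 0 0 0 0 0 1" --pt "0.002 0 0 0 0 0 1" --pt "0.002 0 0 0 0 0 1" --pt "0.002 0 0 0 0 0 1"

```text
time: 5.82
tool_pos: [0.5546, 0.0105, 0.1251]
tool_rot: [-1.57, -0.0, -1.3]
contact_force: [-1.2, 0.9, 5.5]
opening: 0.0538
```

```bash
python3 - <<'E'
from h import *
print(robot.observe()['contact_force'],pose()[0])
a=cams.read_camera("scene")[120:225,240:360];b=cams.read_camera("side")[145:270,270:390]
A=np.zeros((600,800,3),np.uint8)
a=cv2.resize(a,None,fx=3.3,fy=3.3,interpolation=cv2.INTER_CUBIC);b=cv2.resize(b,None,fx=3.3,fy=3.3,interpolation=cv2.INTER_CUBIC)
A[:a.shape[0],:a.shape[1]]=a;A[:b.shape[0],400:400+b.shape[1]]=b
cv2.imwrite("pics/c2.png",A[:420])
E
```

```text
[-1.17230191  0.89003786  5.46066028] [0.55459145 0.01046773 0.12506701]
```

View pics/c2.png

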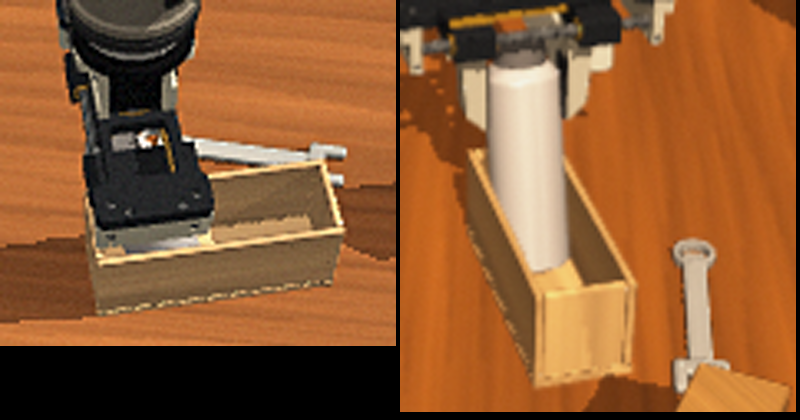

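```bash
python3 - <<'E'
from h import *
a=np.radians(YAW);r=np.array([[np.cos(a),np.sin(a)],[-np.sin(a),np.cos(a)]])
for uv in [(313.9,226.8),(316.7,230.7)]:
    print(r@(onz("side",[uv],.006)[0,:2]-C))
for ly in (-.002,-.03,-.032):print(proj("side",[loc(0,ly,.006)]))
E
```

```text
[-0.00760327 -0.0214279 ]
[-0.00966389 -0.00497221]
[[313.10320776 232.04294466]]
[[309.83869214 225.19688693]]
[[309.61029008 224.71796927]]
```

The can's base moved only about 17 mm against 34 mm at the grip, so it's leaning. I'll release it so it settles, regrip higher, then lift it clear of the floor before moving it.

Emit:
apply_moves --pt "-0.005 0 0 0 0 0 1" --pt "-0.01 0 0 0 0 0 1" --pt "-0.013 0 0 0 0 0 0" --pt "-0.013 0 0 0 0 0 -1" --pt "-0.013 -0.006 0 0 0 0 -1"

```text
time: 6.55
tool_pos: [0.5501, 0.023, 0.1298]
tool_rot: [-1.573, 0.001, -1.3]
contact_force: [0.1, 0.8, -0.2]
opening: 0.0689
```

Emit:
apply_moves --pt "0 -0.03 0 0 0 0 -1" --pt "0 -0.07 0 0 0 0 -1" --pt "-0.02 -0.11 0 0 0 0 -1" --pt "-0.04 -0.14 0 0 0 0 -1" --pt "-0.04 -0.14 0 0 0 0 -1"

```text
time: 7.18
tool_pos: [0.5408, 0.0624, 0.273]
tool_rot: [-1.566, -0.001, -1.299]
contact_force: [0.9, 0.3, -0.7]
opening: 0.0919
```

```bash
python3 - <<'E'
from h import *
import pickle
p=pose();print(p[0],robot.observe()['contact_force'])
I=cams.read_camera("wrist");pickle.dump(p,open("p2.pkl","wb"));cv2.imwrite("pics/w2.png",I)
S=cams.read_camera("side");cv2.imwrite("pics/s2.png",S)
a=cv2.resize(I[50:350,190:360],None,fx=2,fy=2,interpolation=cv2.INTER_CUBIC)
b=cv2.resize(S[150:270,270:370],None,fx=4,fy=4,interpolation=cv2.INTER_CUBIC)
A=np.zeros((600,800,3),np.uint8);A[:600,:340]=a;A[:480,400:]=b;cv2.imwrite("pics/c3.png",A)
E
```

```text
[0.54082496 0.0623811  0.27302346] [ 0.87025301  0.26364408 -0.71829068]
```

View pics/c3.png

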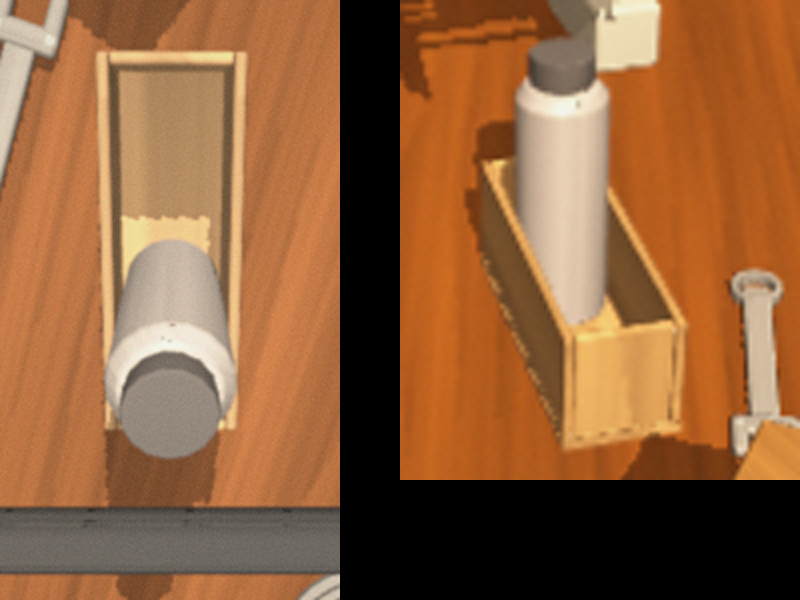

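The can stands upright again, with its cap at crop (171,405) and its base front at (172,240). The rim corners are at (97,53), (245,52), (236,428) and (107,428).

```bash
python3 - <<'E'
from h import *
import pickle
np.set_printoptions(precision=4,suppress=True)
p=pickle.load(open("p2.pkl","rb"));f=lambda q:np.array(q)/2+[190,50]
P=onz("wrist",f([(97,53),(246,52),(237,429),(106,429)]),.075,p)[:,:2];print(P,np.linalg.norm(np.roll(P,-1,0)-P,axis=1))
c=P.mean(0);v=P[0]+P[1]-P[2]-P[3];yaw=np.arctan2(v[1],v[0])-np.pi/2;print(c,np.degrees(yaw))
a=np.radians(YAW);r=np.array([[np.cos(a),np.sin(a)],[-np.sin(a),np.cos(a)]])
print("cap",r@(onz("wrist",f([(171,405)]),.171,p)[0,:2]-C),"base front",r@(onz("wrist",f([(172,240)]),.006,p)[0,:2]-C))
print("side cap",r@(onz("side",[(270+163/4,150+56/4)],.171)[0,:2]-C),"front",r@(onz("side",[(270+180/4,150+320/4)],.006)[0,:2]-C))
to(loc(0,-.045,.130),down(YAW))
E
```

```text
[[ 0.4811  0.1496]
 [ 0.5446  0.1676]
 [ 0.5937 -0.008 ]
 [ 0.5287 -0.0259]] [0.066  0.1824 0.0675 0.1818]
[0.537  0.0708] 15.413142782346965
cap [-0.0003 -0.0372] base front [ 0.0002 -0.0056]
side cap [ 0.0001 -0.0336] front [-0.0066 -0.0086]
shift [ 0.0347  0.1399 -0.0001] turn [ 0.05  0.12 -0.  ] at [0.5398 0.0613 0.2699] jawyaw 15.52 t 7.275
```

Emit:
apply_moves --pt "0.0245 0.03 0 0 0 0 -1" --pt "0.0245 0.075 0 0 0 0 -1" --pt "0.0245 0.115 0 0 0 0 -1" --pt "0.0245 0.14 0 0 0 0 -1" --pt "0.0245 0.14 0 0 0 0 1" --squeeze 25

```text
time: 7.9
tool_pos: [0.5446, 0.0373, 0.1273]
tool_rot: [-1.578, 0.002, -1.301]
contact_force: [-0.2, 0.3, 0.3]
opening: 0.0857
```

Emit:
apply_moves --pt "0 0 0 0 0 0 1" --pt "0 0 0 0 0 0 1" --pt "0 0 0 0 0 0 1" --pt "0 -0.004 0 0 0 0 1" --pt "0 -0.008 0 0 0 0 1"

```text
time: 8.52
tool_pos: [0.5465, 0.038, 0.1388]
tool_rot: [-1.571, 0.0, -1.3]
contact_force: [0.8, -0.1, -2.2]
opening: 0.0528
```

Emit:
apply_moves --pt "0.005 0 0 0 0 0 1" --pt "0.01 0 0 0 0 0 1" --pt "0.015 0 0 0 0 0 1" --pt "0.018 0 0 0 0 0 1" --pt "0.02 0 0 0 0 0 1"

```text
time: 9.15
tool_pos: [0.5521, 0.0184, 0.1385]
tool_rot: [-1.571, 0.0, -1.3]
contact_force: [-0.3, -0.8, -2.1]
opening: 0.053
```

Emit:
apply_moves --pt "0.001 0 0 0 0 0 1" --pt "0.002 0 0 0 0 0 1" --pt "0.003 0 0 0 0 0 1" --pt "0.003 0 0 0 0 0 1" --pt "0.003 0 0 0 0 0 1"

```text
time: 9.78
tool_pos: [0.5528, 0.0158, 0.1386]
tool_rot: [-1.571, 0.0, -1.3]
contact_force: [0.1, -0.4, -2.8]
opening: 0.0531
```

Emit:
apply_moves --pt "0.001 0 0 0 0 0 1" --pt "0.001 0 0 0 0 0 1" --pt "0.002 0 0 0 0 0 1" --pt "0.002 0 0 0 0 0 1" --pt "0.002 0 0 0 0 0 1"

```text
time: 10.4
tool_pos: [0.5534, 0.0138, 0.1386]
tool_rot: [-1.571, 0.0, -1.3]
contact_force: [0.3, 0.5, -3.2]
opening: 0.0531
```

Emit:
apply_moves --pt "0.001 0 0 0 0 0 1" --pt "0.001 0 0 0 0 0 1" --pt "0.002 0 0 0 0 0 1" --pt "0.002 0 0 0 0 0 1" --pt "0.002 0 0 0 0 0 1"

```text
time: 11.02
tool_pos: [0.5539, 0.0119, 0.1386]
tool_rot: [-1.571, 0.0, -1.3]
contact_force: [-0.3, -0.6, -3.3]
opening: 0.0532
```

Emit:
apply_moves --pt "0 0.003 0 0 0 0 1" --pt "0 0.006 0 0 0 0 1" --pt "0 0.008 0 0 0 0 1" --pt "0 0.009 0 0 0 0 1" --pt "0 0.009 0 0 0 0 1"

```text
time: 11.65
tool_pos: [0.554, 0.012, 0.1318]
tool_rot: [-1.569, -0.0, -1.3]
contact_force: [-6.0, 1.1, 14.7]
opening: 0.0531
```

Emit:
apply_moves --pt "0 0 0 0 0 0 0" --pt "0 0 0 0 0 0 -1" --pt "0 0 0 0 0 0 -1" --pt "0 0 0 0 0 0 -1" --pt "0 -0.01 0 0 0 0 -1"

```text
time: 12.28
tool_pos: [0.5534, 0.0119, 0.1391]
tool_rot: [-1.573, 0.001, -1.3]
contact_force: [0.4, -0.6, -0.8]
opening: 0.0882
```

Emit:
apply_moves --pt "0 -0.03 0 0 0 0 -1" --pt "0 -0.07 0 0 0 0 -1" --pt "-0.025 -0.11 0 0 0 0 -1" --pt "-0.05 -0.13 0 0 0 0 -1" --pt "-0.05 -0.13 0 0 0 0 -1"

```text
time: 12.9
tool_pos: [0.541, 0.0612, 0.2719]
tool_rot: [-1.566, -0.001, -1.298]
contact_force: [-0.4, 0.1, 0.4]
opening: 0.0918
```

```bash
python3 - <<'E'
from h import *
import pickle
p=pose();print(p[0],robot.observe()['contact_force'])
I=cams.read_camera("wrist");pickle.dump(p,open("p3.pkl","wb"));cv2.imwrite("pics/w3.png",I)
S=cams.read_camera("side");cv2.imwrite("pics/s3.png",S)
a=cv2.resize(I[50:350,190:360],None,fx=2,fy=2,interpolation=cv2.INTER_CUBIC)
b=cv2.resize(S[150:270,270:370],None,fx=4,fy=4,interpolation=cv2.INTER_CUBIC)
A=np.zeros((600,800,3),np.uint8);A[:600,:340]=a;A[:480,400:]=b;cv2.imwrite("pics/c4.png",A)
E
```

```text
[0.54101948 0.06120106 0.2719213 ] [-0.36890705  0.07156654  0.35017154]
```

View pics/c4.png

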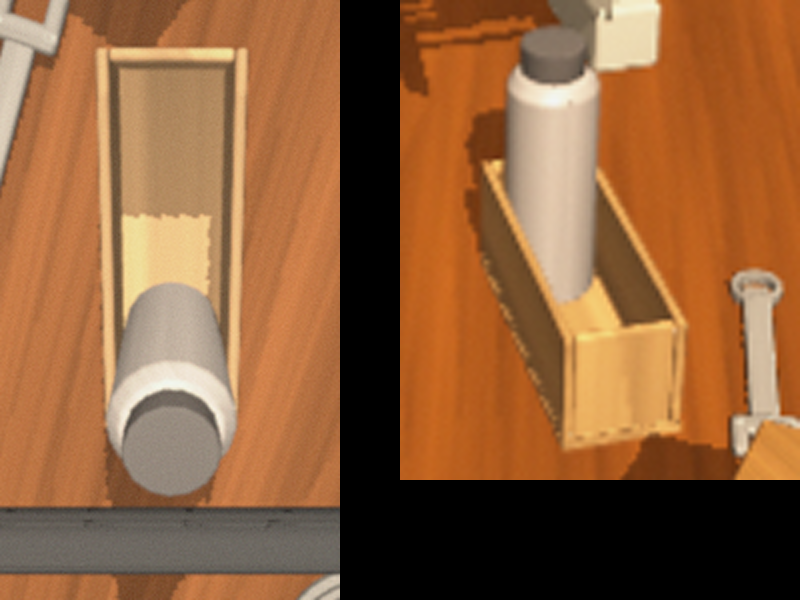

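The can has moved and stands upright, with its cap at crop (172,443) and its base front at (172,283). I'll measure how far it is from the end.

```bash
python3 - <<'E'
from h import *
import pickle
np.set_printoptions(precision=4,suppress=True)
p=pickle.load(open("p3.pkl","rb"));f=lambda q:np.array(q)/2+[190,50]
a=np.radians(YAW);r=np.array([[np.cos(a),np.sin(a)],[-np.sin(a),np.cos(a)]])
l=lambda n,q,z,p=None:r@(onz(n,q,z,p)[0,:2]-C)
print("cap",l("wrist",f([(172,443)]),.171,p),"base front",l("wrist",f([(172,283)]),.006,p))
print("side cap",l("side",[(270+154/4,150+44/4)],.171),"front",l("side",[(270+170/4,150+300/4)],.006))
for ly in(-.055,-.059,-.063):print(ly,(proj("wrist",[loc(0,ly,.171),loc(0,ly+.027,.006)],p)-[190,50])*2,(proj("side",[loc(0,ly,.171),loc(0,ly+.027,.006)])-[270,150])*4)
print("front wall top",l("wrist",f([(171,49)]),.075,p), "inner floor end" ,l("wrist",f([(171,66)]),.075,p))
to(loc(0,-.045,.130),down(YAW))
E
```

```text
cap [-0.0001 -0.0532] base front [ 0.     -0.0317]
side cap [ 0.0012 -0.0481] front [-0.0064 -0.0292]
-0.055 [[172.2575 447.3766]
 [171.9357 276.7998]] [[152.6682  38.032 ]
 [160.2709 302.7085]]
-0.059 [[172.2469 457.0811]
 [171.9296 283.5362]] [[150.7408  34.7386]
 [158.4412 298.8719]]
-0.063 [[172.2363 466.7031]
 [171.9236 290.2361]] [[148.8247  31.4649]
 [156.6214 295.0563]]
front wall top [-0.0006  0.0909] inner floor end [-0.0006  0.0838]
shift [ 0.033   0.1393 -0.0003] turn [0.02 0.13 0.02] at [0.5404 0.0598 0.2693] jawyaw 15.53 t 13.0
```

Emit:
apply_moves --pt "0.044 0.03 0 0 0 0 -1" --pt "0.044 0.075 0 0 0 0 -1" --pt "0.044 0.115 0 0 0 0 -1" --pt "0.044 0.139 0 0 0 0 -1" --pt "0.044 0.139 0 0 0 0 1" --squeeze 25

```text
time: 13.62
tool_pos: [0.5506, 0.0169, 0.1277]
tool_rot: [-1.577, 0.002, -1.301]
contact_force: [0.1, -0.0, 0.2]
opening: 0.0858
```

Emit:
apply_moves --pt "0 0 0 0 0 0 1" --pt "0 0 0 0 0 0 1" --pt "0 0 0 0 0 0 1" --pt "0 -0.003 0 0 0 0 1" --pt "0 -0.005 0 0 0 0 1"

```text
time: 14.25
tool_pos: [0.5522, 0.0177, 0.1357]
tool_rot: [-1.571, 0.0, -1.3]
contact_force: [-1.0, -0.3, -2.7]
opening: 0.053
```

Emit:
apply_moves --pt "0.001 0 0 0 0 0 1" --pt "0.002 0 0 0 0 0 1" --pt "0.003 0 0 0 0 0 1" --pt "0.003 0 0 0 0 0 1" --pt "0.003 0 0 0 0 0 1"

```text
time: 14.88
tool_pos: [0.553, 0.0148, 0.1355]
tool_rot: [-1.571, 0.0, -1.3]
contact_force: [-0.0, 1.0, -3.0]
opening: 0.0533
```

Emit:
apply_moves --pt "0.001 0 0 0 0 0 1" --pt "0.002 0 0 0 0 0 1" --pt "0.003 0 0 0 0 0 1" --pt "0.003 0 0 0 0 0 1" --pt "0.003 0 0 0 0 0 1"

```text
time: 15.5
tool_pos: [0.5539, 0.0122, 0.1357]
tool_rot: [-1.571, 0.001, -1.3]
contact_force: [-1.7, 4.4, 1.5]
opening: 0.0531
```

Emit:
apply_moves --pt "-0.001 0 0 0 0 0 1" --pt "-0.001 0.002 0 0 0 0 1" --pt "-0.001 0.004 0 0 0 0 1" --pt "-0.001 0.005 0 0 0 0 1" --pt "-0.001 0.005 0 0 0 0 1"

```text
time: 16.12
tool_pos: [0.554, 0.0129, 0.1323]
tool_rot: [-1.569, -0.001, -1.3]
contact_force: [-4.6, 4.6, 12.3]
opening: 0.0528
```

Emit:
apply_moves --pt "0 0 0 0 0 0 0" --pt "0 0 0 0 0 0 -1" --pt "0 0 0 0 0 0 -1" --pt "0 0 0 0 0 0 -1" --pt "0 -0.01 0 0 0 0 -1"

```text
time: 16.75
tool_pos: [0.5532, 0.0127, 0.1401]
tool_rot: [-1.573, 0.001, -1.3]
contact_force: [-0.1, -0.3, -0.5]
opening: 0.0885
```

Emit:
apply_moves --pt "0 -0.03 0 0 0 0 -1" --pt "0 -0.07 0 0 0 0 -1" --pt "-0.025 -0.11 0 0 0 0 -1" --pt "-0.048 -0.128 0 0 0 0 -1" --pt "-0.048 -0.128 0 0 0 0 -1"

```text
time: 17.38
tool_pos: [0.5413, 0.0601, 0.2708]
tool_rot: [-1.567, -0.001, -1.298]
contact_force: [0.4, -0.2, -0.0]
opening: 0.0916
```

```bash
python3 - <<'E'
from h import *
import pickle
I0=cams.read_camera("wrist");p=pose();print(p[0])
I=cams.read_camera("wrist");pickle.dump(p,open("p4.pkl","wb"));cv2.imwrite("pics/w4.png",I)
# scan bright->gray cap colour blob
h=cv2.cvtColor(I,cv2.COLOR_BGR2HSV)
g=I.astype(int);m=((abs(g[:,:,0]-g[:,:,2])<14)&(h[:,:,2]>85)&(h[:,:,2]<150)).astype(np.uint8)
m[:,:225]=0;m[:,325:]=0;m[:150]=0;m[302:]=0
q=cv2.resize(I[50:350,190:360],None,fx=2,fy=2,interpolation=cv2.INTER_CUBIC)
J=cams.read_camera("scene");cv2.imwrite("pics/sc4.png",J)
b=cv2.resize(J[130:220,255:355],None,fx=4,fy=4,interpolation=cv2.INTER_CUBIC)
A=np.zeros((600,800,3),np.uint8);A[:600,:340]=q;A[:360,400:]=b;cv2.imwrite("pics/c5.png",A)
for ly in(-.055,-.059):print(ly,(proj("wrist",[loc(0,ly,.171),loc(0,ly+.027,.006)],p)-[190,50])*2,(proj("scene",[loc(0,ly,.171)])-[255,130])*4)
to([.454,.370,.25],down(-23.5))
E
```

```text
[0.54094716 0.05927902 0.26934625]
-0.055 [[174.67300387 446.04840723]
 [174.23789003 274.78234724]] [[112.84767774 129.98674952]]
-0.059 [[174.66078733 455.86687028]
 [174.23122568 281.57224696]] [[105.75797865 130.89060075]]
shift [-3.233e-01  1.780e-02 -2.000e-04] turn [7.000e-02 3.899e+01 2.000e-02] at [0.5406 0.0585 0.2678] jawyaw 15.49 t 17.525
```

View pics/c5.png

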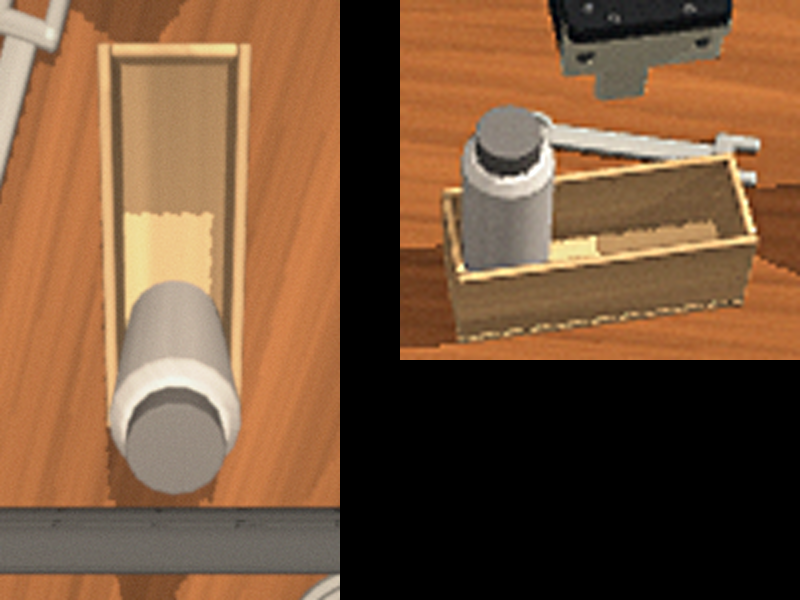

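The can is against the −y end: the scene view gives −57.7 mm, the base edge −58.7 mm and the target is −59 mm, and I felt the wall. Next is the carton.

Emit:
apply_moves --pt "-0.323 0.01 0 0 39 0 -1" --pt "-0.323 0.01 0 0 39 0 -1" --pt "-0.323 0.01 0 0 39 0 -1" --pt "-0.323 0.01 0 0 39 0 -1" --pt "-0.323 0.01 0 0 39 0 -1"

```text
time: 18.15
tool_pos: [0.4625, 0.3421, 0.2583]
tool_rot: [-1.572, -0.002, -1.984]
contact_force: [1.5, 0.0, 0.1]
opening: 0.092
```

```bash
python3 -c "
from h import *
to([.454,.370,.26],down(-23.5))"
```

```text
shift [-0.0221 -0.0017 -0.019 ] turn [ 0.04 -0.2   0.09] at [0.4625 0.3421 0.2583] jawyaw -23.7 t 18.15
```

Emit:
apply_moves --pt "-0.022 -0.01 -0.019 0 0 0 -1" --pt "-0.022 -0.01 -0.019 0 0 0 -1" --pt "-0.022 -0.01 -0.019 0 0 0 -1" --pt "-0.022 -0.01 -0.019 0 0 0 -1" --pt "-0.022 -0.01 -0.019 0 0 0 -1"

```text
time: 18.77
tool_pos: [0.4546, 0.3681, 0.2694]
tool_rot: [-1.571, -0.0, -1.983]
contact_force: [0.2, 0.5, -0.1]
opening: 0.092
```

```bash
python3 - <<'E'
from h import *
import pickle
p=pose();print(p[0])
I=cams.read_camera("wrist");pickle.dump(p,open("p5.pkl","wb"));cv2.imwrite("pics/w5.png",I)
cv2.imwrite("pics/w5b.png",cv2.resize(I[60:420,130:430],None,fx=1.6,fy=1.6,interpolation=cv2.INTER_CUBIC))
E
```

```text
[0.45457409 0.36810328 0.2693608 ]
```

View pics/w5b.png

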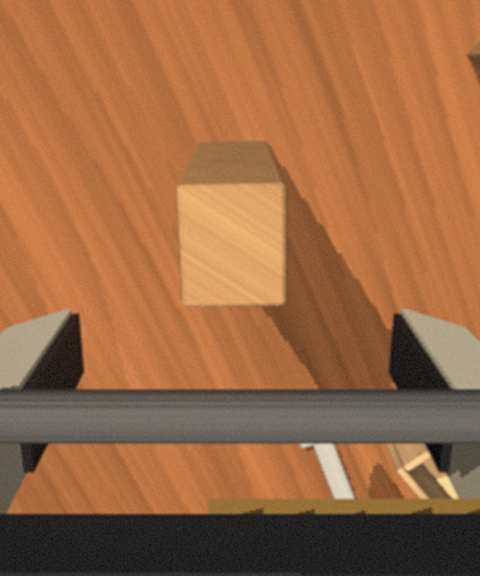

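The carton's top face is clear, with corners at crop (178,185), (285,183), (285,304) and (183,306), nearly aligned with the jaws.

```bash
python3 - <<'E'
from h import *
import pickle
np.set_printoptions(precision=4,suppress=True)
p=pickle.load(open("p5.pkl","rb"))
P=onz("wrist",np.array([(178,185),(285,183),(285.5,304.5),(183,306)])/1.6+[130,60],.16,p)[:,:2]
c=P.mean(0);v=P[0]+P[1]-P[2]-P[3];print(P,np.linalg.norm(np.roll(P,-1,0)-P,axis=1),c,np.degrees(np.arctan2(v[1],v[0]))-90)
to([*c,.132],down(-23.5))
E
```

```text
[[0.4417 0.4041]
 [0.4855 0.3859]
 [0.4637 0.332 ]
 [0.419  0.3508]] [0.0475 0.0581 0.0484 0.058 ] [0.4525 0.3682] -22.544808490641543
shift [ 0.0009  0.1375 -0.0018] turn [ 0.   -0.08  0.01] at [0.4545 0.3683 0.2695] jawyaw -23.58 t 18.825
```

Emit:
apply_moves --pt "0.001 0.03 -0.002 0 -1 0 -1" --pt "0.001 0.075 -0.002 0 -1 0 -1" --pt "0.001 0.115 -0.002 0 -1 0 -1" --pt "0.001 0.137 -0.002 0 -1 0 -1" --pt "0.001 0.137 -0.002 0 -1 0 1" --squeeze 20

```text
time: 19.45
tool_pos: [0.4511, 0.3682, 0.1309]
tool_rot: [-1.573, -0.003, -1.964]
contact_force: [0.0, -0.1, 1.0]
opening: 0.0853
```

Emit:
apply_moves --pt "0 0 0 0 0 0 1" --pt "0 0 0 0 0 0 1" --pt "0 0 0 0 0 0 1" --pt "0 0 0 0 0 0 1" --pt "0 -0.02 0 0 0 0 1"

```text
time: 20.08
tool_pos: [0.4508, 0.3684, 0.1513]
tool_rot: [-1.573, -0.003, -1.963]
contact_force: [0.3, 0.6, -1.3]
opening: 0.0498
```

Emit:
apply_moves --pt "0 -0.04 0 0 0 0 1" --pt "0 -0.08 0 0 0 0 1" --pt "0 -0.11 0 0 0 0 1" --pt "0 -0.12 0 0 0 0 1" --pt "0 -0.12 0 0 0 0 1"

```text
time: 20.7
tool_pos: [0.4517, 0.369, 0.2721]
tool_rot: [-1.571, -0.0, -1.963]
contact_force: [-0.7, 0.4, -2.1]
opening: 0.05
```

```bash
python3 -c "
from h import *
print(robot.observe()['contact_force'])
to(loc(0,.054,.272),down(YAW))"
```

```text
[-0.66464276  0.40245006 -2.14518381]
shift [1.999e-01 1.000e-04 1.596e-01] turn [ 1.00e-02 -3.79e+01  0.00e+00] at [0.4517 0.369  0.2721] jawyaw -22.5 t 20.7
```

Emit:
apply_moves --pt "0.2 0 0.16 0 -37.9 0 1" --pt "0.2 0 0.16 0 -37.9 0 1" --pt "0.2 0 0.16 0 -37.9 0 1" --pt "0.2 0 0.16 0 -37.9 0 1" --pt "0.2 0 0.16 0 -37.9 0 1"

```text
time: 21.32
tool_pos: [0.523, 0.1197, 0.2704]
tool_rot: [-1.574, -0.0, -1.304]
contact_force: [-0.5, 0.1, -2.0]
opening: 0.05
```

Emit:
apply_moves --pt "0 0 0 0 0 0 1" --pt "0 0 0 0 0 0 1" --pt "0 0 0 0 0 0 1" --pt "0 0 0 0 0 0 1" --pt "0 0 0 0 0 0 1"

```text
time: 21.95
tool_pos: [0.523, 0.1236, 0.2725]
tool_rot: [-1.571, 0.0, -1.301]
contact_force: [-0.0, 0.1, -1.4]
opening: 0.0499
```

```bash
python3 -c "
from h import *
to(loc(0,.054,.222),down(YAW))"
```

```text
shift [ 0.0002  0.0505 -0.0004] turn [-0.01  0.05 -0.  ] at [0.523  0.1236 0.2725] jawyaw 15.45 t 21.95
```

Emit:
apply_moves --pt "0 0.015 0 0 0 0 1" --pt "0 0.035 0 0 0 0 1" --pt "0 0.055 0 0 0 0 1" --pt "0 0.065 0 0 0 0 1" --pt "0 0.075 0 0 0 0 1"

```text
time: 22.58
tool_pos: [0.5231, 0.1231, 0.1969]
tool_rot: [-1.571, 0.0, -1.302]
contact_force: [-0.1, -0.4, -0.8]
opening: 0.0501
```

Emit:
apply_moves --pt "0 0.01 0 0 0 0 1" --pt "0 0.02 0 0 0 0 1" --pt "0 0.03 0 0 0 0 1" --pt "0 0.04 0 0 0 0 1" --pt "0 0.05 0 0 0 0 1"

```text
time: 23.2
tool_pos: [0.5231, 0.1231, 0.1469]
tool_rot: [-1.571, 0.0, -1.302]
contact_force: [-0.4, -0.3, -1.3]
opening: 0.0502
```

Emit:
apply_moves --pt "-0.001 0 0 0 0 0 1" --pt "-0.002 0 0 0 0 0 1" --pt "-0.002 0 0 0 0 0 1" --pt "-0.002 0 0 0 0 0 1" --pt "-0.002 0 0 0 0 0 1"

```text
time: 23.82
tool_pos: [0.5227, 0.1248, 0.1478]
tool_rot: [-1.57, -0.0, -1.302]
contact_force: [-0.4, -3.6, -0.8]
opening: 0.0501
```

Emit:
apply_moves --pt "0.0005 0.002 0 0 0 0 1" --pt "0.0005 0.005 0 0 0 0 1" --pt "0.0005 0.007 0 0 0 0 1" --pt "0.0005 0.009 0 0 0 0 1" --pt "0.0005 0.009 0 0 0 0 1"

```text
time: 24.45
tool_pos: [0.5228, 0.1248, 0.1392]
tool_rot: [-1.57, 0.0, -1.302]
contact_force: [-1.9, -0.4, 4.3]
opening: 0.0499
```

```bash
python3 -c "
from h import *
s=robot.observe();print(s['contact_force'],s['tool_pos'])"
```

```text
[-1.87054551 -0.43354532  4.28958749] [0.52275203 0.12483101 0.13921696]
```

The carton is on the floor against the +y end: I felt contact at the wall, then on the floor. I'll release and retreat, then tilt the tool a little to see which way joint 4 turns for a sideways tilt towards −y.

Emit:
apply_moves --pt "0 0 0 0 0 0 0" --pt "0 0 0 0 0 0 -1" --pt "0 0 0 0 0 0 -1" --pt "0 -0.02 0 0 0 0 -1" --pt "0 -0.06 0 0 0 0 -1"

```text
time: 25.08
tool_pos: [0.5217, 0.1245, 0.1975]
tool_rot: [-1.575, 0.001, -1.302]
contact_force: [1.1, 0.5, -0.1]
opening: 0.0853
```

Emit:
apply_moves --pt "0.02 -0.04 0 0 0 0 -1" --pt "0.08 -0.08 0 0 0 -8 -1" --pt "0.14 -0.1 0 0 0 -16 -1" --pt "0.2 -0.11 0 0 0 -20 -1" --pt "0.26 -0.11 0 0 0 -20 -1"

```text
time: 25.7
tool_pos: [0.591, -0.121, 0.3092]
tool_rot: [-1.569, -0.35, -1.3]
contact_force: [1.1, -0.0, 0.8]
opening: 0.0914
```

```bash
python3 -c "
from h import *
s=robot.observe();print(s['qpos'],s['contact_force'],pose()[0]);print(pose()[1])
to([.516,-.305,.25],down(195.4))
to([.516,-.305,.25],down(15.4))"
```

```text
[-0.17119248  0.37869674  1.32274649 -0.32687902  1.29815328 -0.37639998] [ 1.14349519 -0.00839229  0.75706353] [ 0.590977   -0.12100443  0.3092138 ]
[[ 0.25158843  0.09331763  0.96332501]
 [-0.90505842 -0.32994912  0.26833342]
 [ 0.34288848 -0.939375    0.00144652]]
shift [ 0.1274  0.1093 -0.1217] turn [ 3.131e+01 -1.771e+02  1.700e-01] at [ 0.591  -0.121   0.3092] jawyaw 15.57 t 25.7
shift [ 0.1274  0.1093 -0.1217] turn [-0.11  0.15 20.05] at [ 0.591  -0.121   0.3092] jawyaw 15.57 t 25.7
```

Pointing towards −y drives joint 4 negative, to its −1 limit, so the stand-up tilt has to end pointing +y. I'll grip the bottle with the camera on its cap side, swing it about 165° in yaw, then tilt it up.

Emit:
apply_moves --pt "0.03 0.025 -0.03 0 0 10 -1" --pt "0.065 0.055 -0.06 0 0 20 -1" --pt "0.1 0.085 -0.095 0 0 20 -1" --pt "0.127 0.109 -0.122 0 0 20 -1" --pt "0.127 0.109 -0.122 0 0 20 -1"

```text
time: 26.32
tool_pos: [0.5124, -0.3066, 0.2476]
tool_rot: [-1.573, 0.002, -1.307]
contact_force: [0.8, 0.6, 0.4]
opening: 0.0917
```

Emit:
apply_moves --pt "0 0 0 0 10 0 -1" --pt "0 0 0 0 20 0 -1" --pt "0 0 0 0 30 0 -1" --pt "0 0 0 0 40 0 -1" --pt "0 0 0 0 50 0 -1"

```text
time: 26.95
tool_pos: [0.5151, -0.3028, 0.2497]
tool_rot: [-1.57, 0.001, -2.179]
contact_force: [0.1, 0.1, -0.0]
opening: 0.0915
```

Emit:
apply_moves --pt "0 0 0 0 10 0 -1" --pt "0 0 0 0 20 0 -1" --pt "0 0 0 0 30 0 -1" --pt "0 0 0 0 40 0 -1" --pt "0 0 0 0 50 0 -1"

```text
time: 27.58
tool_pos: [0.5151, -0.3028, 0.2497]
tool_rot: [-1.571, 0.001, -3.052]
contact_force: [-0.4, -0.1, -0.0]
opening: 0.0918
```

Emit:
apply_moves --pt "0 0 0 0 10 0 -1" --pt "0 0 0 0 20 0 -1" --pt "0 0 0 0 30 0 -1" --pt "0 0 0 0 40 0 -1" --pt "0 0 0 0 50 0 -1"

```text
time: 28.2
tool_pos: [0.5151, -0.3028, 0.2497]
tool_rot: [-1.572, 0.0, 2.359]
contact_force: [-0.8, 0.5, 0.2]
opening: 0.092
```

```bash
python3 -c "
from h import *
s=robot.observe();print(s['qpos'])
to([.526,-.341,.25],down(195.4))"
```

```text
[-6.60022795e-01  4.68514180e-01  1.29336546e+00  7.59035339e-04
  1.37936522e+00  1.69325129e+00]
shift [-0.0347 -0.0003  0.0194] turn [ 0.05 29.76 -0.  ] at [ 0.5151 -0.3028  0.2497] jawyaw -134.84 t 28.2
```

Emit:
apply_moves --pt "-0.01 0 0.006 0 10 0 -1" --pt "-0.02 0 0.012 0 20 0 -1" --pt "-0.035 0 0.019 0 29.8 0 -1" --pt "-0.035 0 0.019 0 29.8 0 -1" --pt "-0.035 0 0.019 0 29.8 0 -1"

```text
time: 28.82
tool_pos: [0.5261, -0.3411, 0.2494]
tool_rot: [-1.571, -0.001, 1.847]
contact_force: [0.3, -0.2, -0.1]
opening: 0.0915
```

```bash
python3 - <<'E'
from h import *
np.set_printoptions(precision=4,suppress=True)
p=pose();I=cams.read_camera("wrist");cv2.imwrite("pics/w6.png",I)
h=cv2.cvtColor(I,cv2.COLOR_BGR2HSV)
m=((h[:,:,1]<60)&(h[:,:,2]>190)).astype(np.uint8)
m[:,:190]=0;m[:,365:]=0
m=cv2.morphologyEx(m,cv2.MORPH_OPEN,np.ones((3,3)))
n,l,st,ce=cv2.connectedComponentsWithStats(m);i=1+np.argmax(st[1:,4]);print(st[1:],ce[1:])
ys,xs=np.where(l==i)
for y in range(ys.min()+8,ys.max()-4,16):
    r=xs[ys==y];P=onz("wrist",[(r.min()-.5,y),(r.max()+.5,y)],.05,p)[:,:2];print(y,r.min(),r.max(),P.ravel(),np.linalg.norm(P[1]-P[0]),P.mean(0))
ym=onz("wrist",[(277,ys.min()),(277,ys.max())],.05,p);print(ym)
to([.526,-.341,.25],down(195.4))
cv2.imwrite("pics/w6b.png",cv2.resize(I[:,130:430],None,fx=1.4,fy=1.4))
E
```

```text
[[ 256  149   51  123 5590]] [[281.5036 212.1744]]
157 267 297 [ 0.5431 -0.366   0.5149 -0.3739] 0.029334030536733186 [ 0.529  -0.3699]
173 256 305 [ 0.5492 -0.3483  0.5031 -0.3613] 0.04791796927230112 [ 0.5262 -0.3548]
189 257 305 [ 0.5443 -0.3334  0.4985 -0.3463] 0.04756814663689505 [ 0.5214 -0.3398]
205 257 305 [ 0.5402 -0.3178  0.4938 -0.3309] 0.04819373129797145 [ 0.517  -0.3243]
221 258 305 [ 0.535 -0.302  0.489 -0.315] 0.04784034137427083 [ 0.512  -0.3085]
237 259 305 [ 0.5297 -0.2859  0.484  -0.2988] 0.047478437781036206 [ 0.5068 -0.2923]
253 260 306 [ 0.5242 -0.2693  0.4779 -0.2823] 0.048131799392518014 [ 0.5011 -0.2758]
[[ 0.5356 -0.3759  0.05  ]
 [ 0.5015 -0.2546  0.05  ]]
shift [ 0.0002 -0.0005 -0.    ] turn [0.01 0.41 0.03] at [ 0.526  -0.3412  0.2495] jawyaw -164.19 t 28.875
```

View pics/w6b.png

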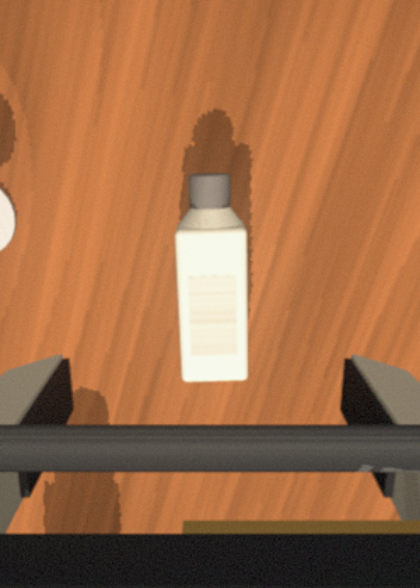

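The wrist view shows the bottle at crop (211,305) with its cap up at (209,190). It is centred between the jaws to 4 mm and turned about 1.8°. Descending to grip it near its cap end.

Emit:
apply_moves --pt "-0.003 0.06 0.004 0 -1.8 0 -1" --pt "-0.003 0.12 0.004 0 -1.8 0 -1" --pt "-0.003 0.175 0.004 0 -1.8 0 -1" --pt "-0.003 0.21 0.004 0 -1.8 0 -1" --pt "-0.003 0.229 0.004 0 -1.8 0 -1" --squeeze 40

```text
time: 29.5
tool_pos: [0.5222, -0.3451, 0.0186]
tool_rot: [-1.57, -0.002, 1.876]
contact_force: [0.2, -0.6, -0.4]
opening: 0.0918
```

Emit:
apply_moves --pt "0 0 0 0 0 0 1" --pt "0 0 0 0 0 0 1" --pt "0 0 0 0 0 0 1" --pt "0 0 0 0 0 0 1" --pt "0 0 0 0 0 0 1"

```text
time: 30.12
tool_pos: [0.5232, -0.3465, 0.0211]
tool_rot: [-1.572, 0.001, 1.875]
contact_force: [-0.5, 0.3, 2.8]
opening: 0.0501
```

Emit:
apply_moves --pt "0 -0.03 0 0 0 0 1" --pt "0 -0.08 0 0 0 0 1" --pt "0 -0.13 0 0 0 0 1" --pt "0 -0.18 0 0 0 0 1" --pt "0 -0.18 0 0 0 0 1"

```text
time: 30.75
tool_pos: [0.5244, -0.3475, 0.2051]
tool_rot: [-1.576, 0.008, 1.875]
contact_force: [0.5, -0.1, -2.4]
opening: 0.0501
```

```bash
python3 -c "
from h import *
s=robot.observe();print(s['qpos'],s['contact_force'],s['torque'],s['opening'])
to([.48,-.13,.2],down(0))"
```

```text
[-7.07087633e-01  5.53910790e-01  1.27325191e+00  5.05476639e-05
  1.30545340e+00  2.13066848e+00] [ 0.5208313  -0.07655993 -2.37297989] [ 0.02025747  0.10575987 -0.00189358] 0.05006231398415544
shift [ 0.2209  0.0035 -0.0227] turn [  -0.56 -162.59   -0.49] at [ 0.5244 -0.3475  0.2051] jawyaw -162.59 t 30.75
```

Emit:
apply_moves --pt "0 0 0 0 -10.5 0 1" --pt "0 0 0 0 -21 0 1" --pt "0 0 0 0 -31.5 0 1" --pt "0 0 0 0 -42 0 1" --pt "0 0 0 0 -52.5 0 1"

```text
time: 31.38
tool_pos: [0.5221, -0.3457, 0.1984]
tool_rot: [-1.572, -0.003, 2.797]
contact_force: [0.2, 0.6, -1.4]
opening: 0.0497
```

Emit:
apply_moves --pt "0 0 0 0 -10.5 0 1" --pt "0 0 0 0 -21 0 1" --pt "0 0 0 0 -31.5 0 1" --pt "0 0 0 0 -42 0 1" --pt "0 0 0 0 -52.5 0 1"

```text
time: 32.0
tool_pos: [0.5221, -0.3457, 0.1984]
tool_rot: [-1.574, -0.001, -2.57]
contact_force: [0.1, 0.1, -1.6]
opening: 0.0496
```

Emit:
apply_moves --pt "0 0 0 0 -10.5 0 1" --pt "0 0 0 0 -21 0 1" --pt "0 0 0 0 -31.5 0 1" --pt "0 0 0 0 -42 0 1" --pt "0 0 0 0 -52.5 0 1"

```text
time: 32.62
tool_pos: [0.5221, -0.3457, 0.1984]
tool_rot: [-1.574, 0.002, -1.654]
contact_force: [-0.2, -0.7, -2.2]
opening: 0.0494
```

```bash
python3 -c "
from h import *
s=robot.observe();print(s['qpos'])
to([.48,-.13,.2],down(0))"
```

```text
[-7.07196204e-01  5.60611968e-01  1.28050898e+00  1.49134343e-04
  1.30400388e+00 -6.24264743e-01]
shift [-0.2114 -0.001  -0.0598] turn [ 0.15 -4.75 -0.13] at [ 0.5221 -0.3457  0.1984] jawyaw -4.75 t 32.625
```

Emit:
apply_moves --pt "-0.05 0 -0.015 0 -4.75 0 1" --pt "-0.105 0 -0.03 0 -4.75 0 1" --pt "-0.16 0 -0.045 0 -4.75 0 1" --pt "-0.211 -0.001 -0.06 0 -4.75 0 1" --pt "-0.211 -0.001 -0.06 0 -4.75 0 1"

```text
time: 33.25
tool_pos: [0.4801, -0.1273, 0.2003]
tool_rot: [-1.574, 0.002, -1.573]
contact_force: [1.5, -0.8, -2.1]
opening: 0.0499
```

Emit:
apply_moves --pt "0 0 0 0 0 8 1" --pt "0 0 0 0 0 18 1" --pt "0 0 0 0 0 28 1" --pt "0 0 0 0 0 38 1" --pt "0 0 0 0 0 45 1"

```text
time: 33.88
tool_pos: [0.4815, -0.1328, 0.1999]
tool_rot: [-1.572, 0.79, -1.58]
contact_force: [-0.1, -0.3, -1.5]
opening: 0.0499
```

```bash
python3 -c "
from h import *
s=robot.observe();print(s['qpos'],s['opening'],s['contact_force']);print(pose()[1])
R=down(0)@Ro.from_rotvec([0,0,np.pi/2]).as_matrix();print(R)
to([.48,-.13,.2],R)"
```

```text
[-0.76044537  0.5906439   1.49468559  0.54710461  1.64703084 -0.87861228] 0.049937340723085394 [-0.0851603  -0.33089089 -1.47664077]
[[-6.74394602e-03  5.84764977e-03  9.99960161e-01]
 [-7.03783991e-01  7.10358272e-01 -8.90056222e-03]
 [-7.10382019e-01 -7.03815978e-01 -6.75135545e-04]]
[[ 0.00000000e+00  0.00000000e+00  1.00000000e+00]
 [-2.22044605e-16  1.00000000e+00  0.00000000e+00]
 [-1.00000000e+00 -2.22044605e-16  0.00000000e+00]]
shift [-0.002   0.0019 -0.0016] turn [-0.47 -0.24 44.73] at [ 0.4815 -0.1328  0.1999] jawyaw -0.51 t 33.875
```

Emit:
apply_moves --pt "0 0 0 0 0 9 1" --pt "0 0 0 0 0 18 1" --pt "0 0 0 0 0 28 1" --pt "0 0 0 0 0 37 1" --pt "0 0 0 -0.5 0 44.7 1"

```text
time: 34.5
tool_pos: [0.4816, -0.1322, 0.1995]
tool_rot: [-2.999, 1.566, -3.0]
contact_force: [-0.8, -0.2, -2.2]
opening: 0.0493
```

```bash
python3 -c "
from h import *
s=robot.observe();print(s['qpos'],s['opening'],s['contact_force']);
R=down(0)@Ro.from_rotvec([0,0,np.pi/2]).as_matrix()
to([.48,-.13,.098],R)"
```

```text
[-0.85735832  0.97552947  1.40554795  0.87453459  2.11791588 -1.00897738] 0.04933645165345092 [-0.8309596  -0.22442564 -2.21410172]
shift [ 0.1015  0.0023 -0.0011] turn [-0.06 -0.26  0.04] at [ 0.4816 -0.1322  0.1995] jawyaw -0.06 t 34.5
```

Emit:
apply_moves --pt "0.03 0 0 0 0 0 1" --pt "0.06 0 0 0 0 0 1" --pt "0.08 0 0 0 0 0 1" --pt "0.09 0 0 0 0 0 1" --pt "0.094 0 0 0 0 0 1"

```text
time: 35.12
tool_pos: [0.4815, -0.1315, 0.1071]
tool_rot: [-2.113, 1.565, -2.111]
contact_force: [-1.6, -0.6, -1.9]
opening: 0.0502
```

Emit:
apply_moves --pt "0.002 0 0 0 0 0 1" --pt "0.004 0 0 0 0 0 1" --pt "0.006 0 0 0 0 0 1" --pt "0.007 0 0 0 0 0 1" --pt "0.008 0 0 0 0 0 1"

```text
time: 35.75
tool_pos: [0.4815, -0.1313, 0.0994]
tool_rot: [-2.101, 1.565, -2.099]
contact_force: [-0.4, 0.6, -2.3]
opening: 0.0502
```

```bash
python3 -c "
from h import *
s=robot.observe();print(s['qpos'],s['opening'],s['contact_force'],s['torque']);
R=down(0)@Ro.from_rotvec([0,0,np.pi/2]).as_matrix()
to([.48,-.13,.098],R)"
```

```text
[-0.85544941  1.13947572  1.36868202  0.81847591  2.03005207 -1.12080326] 0.05022313785313225 [-0.38893717  0.64292707 -2.25733448] [-0.91885921  0.00251332 -0.02336401]
shift [ 0.0014  0.0013 -0.0015] turn [ 0.11 -0.18  0.3 ] at [ 0.4815 -0.1313  0.0994] jawyaw 0.11 t 35.75
```

Emit:
apply_moves --pt "0.001 0 0 0 0 0 1" --pt "0.002 0 0 0 0 0 1" --pt "0.003 0 0 0 0 0 1" --pt "0.003 0 0 0 0 0 1" --pt "0.003 0 0 0 0 0 1"

```text
time: 36.38
tool_pos: [0.4814, -0.1314, 0.0971]
tool_rot: [-2.122, 1.566, -2.12]
contact_force: [-1.5, -2.0, 4.3]
opening: 0.0495
```

Emit:
apply_moves --pt "0.001 0 0 0 0 0 1" --pt "0.001 0 0 0 0 0 1" --pt "0.002 0 0 0 0 0 1" --pt "0.002 0 0 0 0 0 1" --pt "0.002 0 0 0 0 0 1"

```text
time: 37.0
tool_pos: [0.4812, -0.1317, 0.0969]
tool_rot: [-2.298, 1.569, -2.295]
contact_force: [-2.5, -3.7, 14.1]
opening: 0.05
```

Emit:
apply_moves --pt "-0.002 0 0 0 0 0 1" --pt "-0.002 0 0 0 0 0 0.5" --pt "-0.002 0 0 0 0 0 0" --pt "-0.002 0 0 0 0 0 -1" --pt "-0.002 0 0 0 0 0 -1"

```text
time: 37.62
tool_pos: [0.4815, -0.1311, 0.0958]
tool_rot: [-2.148, 1.564, -2.146]
contact_force: [-1.0, -1.4, -0.1]
opening: 0.0656
```

Emit:
apply_moves --pt "0 0 0 0 0 0 -1" --pt "0 -0.02 0 0 0 0 -1" --pt "0 -0.05 0 0 0 0 -1" --pt "-0.01 -0.09 0 0 0 0 -1" --pt "-0.04 -0.12 0 0 0 0 -1"

```text
time: 38.25
tool_pos: [0.4815, -0.252, 0.1361]
tool_rot: [-2.601, 1.564, -2.6]
contact_force: [-0.2, -0.7, -0.5]
opening: 0.0921
```

Emit:
apply_moves --pt "-0.06 0 0 0 0 0 -1" --pt "-0.1 0 0 0 0 -10 -1" --pt "-0.13 0 0 0 0 -20 -1" --pt "-0.15 0 0 0 0 -30 -1" --pt "-0.16 0 0 0 0 -40 -1"

```text
time: 38.88
tool_pos: [0.4823, -0.2508, 0.2984]
tool_rot: [-1.573, 0.86, -1.571]
contact_force: [-0.0, 0.2, -0.5]
opening: 0.0915
```

```bash
python3 - <<'E'
from h import *
s=robot.observe();print(s['qpos'],s['contact_force'])
to([.482,-.14,.32],down(0))
J=cams.read_camera("scene");cv2.imwrite("pics/sc7.png",J);S=cams.read_camera("side");cv2.imwrite("pics/s7.png",S)
a=cv2.resize(J[110:240,180:380],None,fx=2,fy=2,interpolation=cv2.INTER_CUBIC);b=cv2.resize(S[90:290,230:430],None,fx=2,fy=2,interpolation=cv2.INTER_CUBIC)
A=np.zeros((400,800,3),np.uint8);A[:260,:400]=a;A[:400,400:]=b;cv2.imwrite("pics/c7.png",A)
E
```

```text
[-0.8980473   0.67369499  1.09367254  0.5570415   2.04300149 -0.81544551] [-0.04358451  0.21339835 -0.54727699]
shift [-0.0887  0.0698 -0.0002] turn [ 1.000e-01  3.000e-02 -4.927e+01] at [ 0.4823 -0.2508  0.2984] jawyaw 0.07 t 38.875
```

View pics/c7.png

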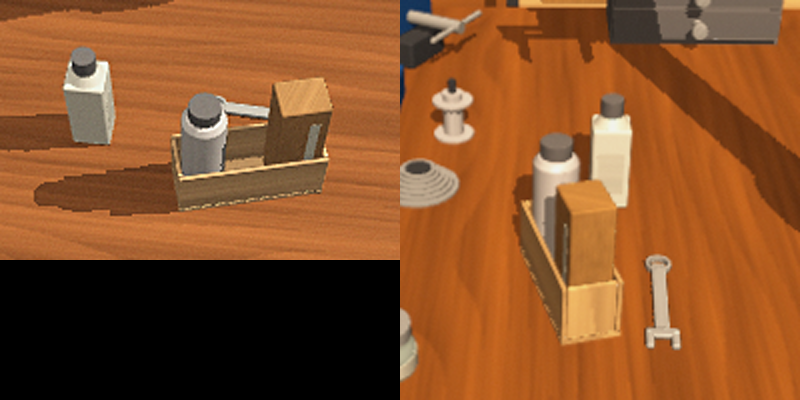

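The bottle stands upright at scene crop (88,100), and the can and carton are in place in the crate with the gap between them. I'll bring the tool over the bottle and measure its cap by colour mask.

Emit:
apply_moves --pt "-0.02 0.01 0 0 0 -10 -1" --pt "-0.04 0.03 0 0 0 -20 -1" --pt "-0.06 0.05 0 0 0 -30 -1" --pt "-0.08 0.065 0 0 0 -40 -1" --pt "-0.0887 0.07 0 0 0 -49.3 -1"

```text
time: 39.6
tool_pos: [0.4817, -0.1381, 0.3184]
tool_rot: [-1.576, 0.005, -1.569]
contact_force: [-0.9, 0.2, -1.2]
opening: 0.0918
```

Emit:
apply_moves --pt "0 0 0 0 0 0 -1" --pt "0 0 0 0 0 0 -1" --pt "0 0 0 0 0 0 -1" --pt "0 0 0 0 0 0 -1" --pt "0 0 0 0 0 0 -1"

```text
time: 40.22
tool_pos: [0.4821, -0.1402, 0.319]
tool_rot: [-1.575, 0.008, -1.571]
contact_force: [0.4, -0.3, 0.8]
opening: 0.0921
```

```bash
python3 - <<'E'
from h import *
np.set_printoptions(precision=4,suppress=True)
p=pose();I=cams.read_camera("wrist");cv2.imwrite("pics/w8.png",I)
print(p[0],robot.observe()['qpos'])
h=cv2.cvtColor(I,cv2.COLOR_BGR2HSV)
print("pred cap,base",proj("wrist",[[.4813,-.135,.15],[.4813,-.135,0]],p))
u,v=proj("wrist",[[.4813,-.135,.15]],p)[0].astype(int);print(I[v,u],I[v-5,u])
m=((h[:,:,1]<50)&(h[:,:,2]<150)&(h[:,:,2]>50)).astype(np.uint8)
w=np.zeros_like(m);w[max(0,v-60):v+60,u-60:u+60]=1;m*=w
m=cv2.morphologyEx(m,cv2.MORPH_OPEN,np.ones((3,3)))
n,l,st,ce=cv2.connectedComponentsWithStats(m);print(st[1:],ce[1:])
i=l[v,u];ys,xs=np.where(l==i);(cx,cy),r=cv2.minEnclosingCircle(np.c_[xs,ys].astype(np.float32));print(cx,cy,r,onz("wrist",[(cx,cy)],.15,p), "exp r",365*.015/np.linalg.norm(ray("wrist",[(cx,cy)],p)[0]-[.4813,-.135,.15]))
mw=((h[:,:,1]<60)&(h[:,:,2]>170)).astype(np.uint8);mw[:, :u-70]=0;mw[:,u+70:]=0;ys,xs=np.where(mw>0);print("white",xs.min(),xs.max(),ys.min(),ys.max(),"pred",proj("wrist",[[.4813+a,-.135+b,.115] for a in(-.025,.025) for b in(-.025,.025)],p))
E
```

```text
[ 0.4821 -0.1402  0.319 ] [-0.4387  0.2507  1.428   0.0054  1.4696 -0.44  ]
pred cap,base [[278.0852 189.7001]
 [278.3145 163.8464]]
[129 143 154] [130 146 154]
[] []
279.5 209.5 349.30010986328125 [[ 0.4826 -0.1532  0.15  ]] exp r 16.866349419286337
white 218 347 0 205 pred [[253.1164 206.4762]
 [252.063  156.1976]
 [303.2613 206.4477]
 [304.2099 156.136 ]]
```

```bash
python3 - <<'E'
import cv2,numpy as np
I=cv2.imread("pics/w8.png");h=cv2.cvtColor(I,cv2.COLOR_BGR2HSV)
for y in range(130,260,5):
    print(y," ".join(f"{h[y,x,1]//10:2d}/{h[y,x,2]//10:2d}" for x in range(240,320,6)))
E
```

```text
130 15/18 16/20 17/19 15/20 16/19 16/19 16/20 16/19 16/20 16/18 16/18 16/19 16/19 16/18
135 15/18 16/19 15/19 15/20 16/20 16/20 16/19 16/19 16/20 16/17 16/19 15/19 16/19 16/18
140 16/17 16/19 16/19 16/20 16/19 15/20 16/20 15/19 16/20 15/18 16/19 16/19 16/19 16/18
145 16/17 16/19 16/19 15/20 10/21 10/20 10/20 10/20 10/20 11/18 15/18 16/19 16/19 16/18
150 17/17 16/19 16/19  5/21  5/20  5/20  5/20  5/20  5/20  5/22 16/18 16/19 16/19 16/18
155 16/18 16/19 16/19  5/22  5/21  5/22  5/22  5/22  5/22  5/22 11/18 16/20 15/20 15/19
160 15/18 16/19  4/23  1/24  1/24  1/24  2/24  1/24  1/24  1/24  3/24 15/20 16/19 16/18
165 15/18 15/19  4/23  1/24  2/24  2/24  2/24  2/24  2/24  1/24  3/24 16/19 16/19 16/18
170 16/17 15/19  4/23  2/24  2/24  3/22  4/21  2/24  3/24  4/23  3/24 16/20 15/20 16/18
175 15/18 15/19  4/22  4/24  4/23  5/13  4/16  4/12  5/20  4/23  3/23 15/20 16/19 16/18
180 15/18 16/19  5/22  4/23  4/13  4/16  4/16  4/16  4/14  5/22  4/22 15/20 15/20 16/18
185 15/18 16/18  5/22  4/22  5/16  4/16  4/15  4/15  4/16  5/20  4/22 15/20 15/20 16/18
190 16/18 16/18  6/21  5/21  4/16  4/16  4/1
[... 487 characters left out ...]
 16/18 16/17 16/19 15/19 16/18 15/13 16/14 16/14 15/14 16/13 15/14 16/13 16/19 16/17
225 15/17 16/17 16/19 16/18 16/18 15/13 16/14 16/14 16/13 15/13 15/14 16/13 16/19 17/17
230 16/17 17/17 16/19 16/18 16/19 16/12 15/14 16/14 16/13 15/13 16/14 16/13 16/19 16/17
235 16/18 16/17 16/19 17/17 16/19 15/13 16/14 15/14 15/13 16/13 17/13 16/13 16/19 16/17
240 16/17 16/17 16/19 16/18 15/19 15/14 16/13 15/14 15/13 15/13 16/14 16/13 16/18 16/17
245 16/17 16/18 16/18 16/18 16/18 16/18 17/13 16/13 15/13 16/13 16/13 15/13 16/19 16/17
250 16/17 16/17 16/18 16/18 16/19 16/18 16/14 16/13 15/13 15/13 16/14 15/13 16/15 16/17
255 16/17 16/17 16/18 16/18 16/18 16/18 16/13 16/13 15/13 16/13 16/13 16/13 15/16 16/17
```

The cap blob is centred at about (277,191) against a predicted (278,190), and the body edges match the prediction within 2 px. So the bottle is at (0.481, −0.136), square to the jaws.

```bash
python3 -c "
from h import *
to([.481,-.136,.131],down(0))"
```

```text
shift [-0.0025  0.1882 -0.0004] turn [ 0.21  0.04 -0.44] at [ 0.4821 -0.14    0.3191] jawyaw 0.04 t 40.275
```

Emit:
apply_moves --pt "-0.0025 0.05 0 0.2 0 -0.4 -1" --pt "-0.0025 0.1 0 0.2 0 -0.4 -1" --pt "-0.0025 0.145 0 0.2 0 -0.4 -1" --pt "-0.0025 0.175 0 0.2 0 -0.4 -1" --pt "-0.0025 0.188 0 0.2 0 -0.4 -1" --squeeze 30

```text
time: 40.9
tool_pos: [0.4809, -0.1355, 0.1299]
tool_rot: [-1.573, 0.001, -1.569]
contact_force: [1.2, 0.7, -0.0]
opening: 0.0916
```

```bash
python3 -c "
from h import *
to([.481,-.136,.131],down(0))"
```

```text
shift [ 0.0005 -0.0011  0.0001] turn [ 0.12  0.09 -0.07] at [ 0.4809 -0.1355  0.1299] jawyaw 0.09 t 40.9
```

Aligned; closing, lifting, and turning to the crate's yaw.

Emit:
apply_moves --pt "0 0 0 0 0 0 1" --pt "0 0 0 0 0 0 1" --pt "0 0 0 0 0 0 1" --pt "0 0 0 0 0 0 1" --pt "0 0 0 0 0 0 1"

```text
time: 41.52
tool_pos: [0.4817, -0.1357, 0.1317]
tool_rot: [-1.57, -0.0, -1.569]
contact_force: [-0.4, 0.4, 0.6]
opening: 0.0461
```

Emit:
apply_moves --pt "0 0 0 0 0 0 1" --pt "0 -0.02 0 0 0 0 1" --pt "0 -0.06 0 0 0 0 1" --pt "0 -0.11 0 0 0 0 1" --pt "0 -0.16 0 0 0 0 1"

```text
time: 42.15
tool_pos: [0.4811, -0.1355, 0.2925]
tool_rot: [-1.572, 0.001, -1.569]
contact_force: [1.3, -0.6, -2.2]
opening: 0.029
```

Emit:
apply_moves --pt "0 -0.04 0 0 -7.5 0 1" --pt "0 -0.06 0 0 -15.3 0 1" --pt "0 -0.06 0 0 -15.3 0 1" --pt "0 -0.06 0 0 -15.3 0 1" --pt "0 -0.06 0 0 -15.3 0 1"

```text
time: 42.78
tool_pos: [0.4811, -0.1355, 0.35]
tool_rot: [-1.573, 0.002, -1.303]
contact_force: [0.3, 0.3, -2.5]
opening: 0.0295
```

```bash
python3 -c "
from h import *
s=robot.observe();print(s['contact_force'],s['opening'])
to(loc(0,-.003,.35),down(YAW))"
```

```text
[ 0.34969639  0.28657086 -2.46388366] 0.029547389296509914
shift [-1.816e-01  1.000e-04  1.085e-01] turn [ 0.11 -0.08 -0.11] at [ 0.4811 -0.1355  0.35  ] jawyaw 15.32 t 42.775
```

Emit:
apply_moves --pt "-0.045 0 0.027 0 0 0 1" --pt "-0.095 0 0.056 0 0 0 1" --pt "-0.145 0 0.086 0 0 0 1" --pt "-0.175 0 0.104 0 0 0 1" --pt "-0.1816 0 0.1085 0 0 0 1"

```text
time: 43.4
tool_pos: [0.5379, 0.0703, 0.3502]
tool_rot: [-1.572, 0.001, -1.3]
contact_force: [0.2, 0.1, -1.7]
opening: 0.0292
```

Emit:
apply_moves --pt "0 0 0 0 0 0 1" --pt "0 0 0 0 0 0 1" --pt "0 0 0 0 0 0 1" --pt "0 0 0 0 0 0 1" --pt "0 0 0 0 0 0 1"

```text
time: 44.02
tool_pos: [0.5379, 0.0678, 0.3515]
tool_rot: [-1.57, -0.0, -1.303]
contact_force: [-0.5, -0.1, -2.2]
opening: 0.0293
```

```bash
python3 - <<'E'
from h import *
to(loc(0,-.003,.35),down(YAW))
a=cams.read_camera("scene");b=cams.read_camera("side");w=cams.read_camera("wrist")
r=lambda i,x,y,ww,h,k:cv2.resize(i[y:y+h,x:x+ww],None,fx=k,fy=k,interpolation=cv2.INTER_CUBIC)
A=np.zeros((600,800,3),np.uint8)
A[:330,:330]=r(a,245,100,110,110,3);A[:420,340:640]=r(b,270,110,100,140,3);
q=r(w,150,60,260,300,0.9);A[330:600,0:234]=q
cv2.imwrite("pics/c9.png",A);cv2.imwrite("pics/w9.png",w)
print(proj("wrist",[loc(x,y,z) for x,y,z in [(0,-.032,.12),(0,.026,.166),(-.025,.026,.166),(.025,.026,.166)]]))
E
```

```text
shift [-0.0005  0.0015  0.0001] turn [-0.02 -0.04  0.  ] at [0.5379 0.0678 0.3515] jawyaw 15.36 t 44.025
[[278.08505551 206.32096252]
 [278.10791563 158.66472587]
 [250.61429177 158.72559155]
 [305.60342163 158.60729239]]
```

Emit:
apply_moves --pt "0 0.01 0 0 0 0 1" --pt "0 0.02 0 0 0 0 1" --pt "0 0.03 0 0 0 0 1" --pt "0 0.036 0 0 0 0 1" --pt "0 0.04 0 0 0 0 1"

```text
time: 44.8
tool_pos: [0.5378, 0.0682, 0.3109]
tool_rot: [-1.571, 0.0, -1.302]
contact_force: [-0.4, 0.3, -1.7]
opening: 0.0293
```

Emit:
apply_moves --pt "0 0.003 0 0 0 0 1" --pt "0 0.006 0 0 0 0 1" --pt "0 0.009 0 0 0 0 1" --pt "0 0.012 0 0 0 0 1" --pt "0 0.015 0 0 0 0 1"

```text
time: 45.42
tool_pos: [0.5379, 0.0682, 0.2963]
tool_rot: [-1.571, 0.0, -1.302]
contact_force: [-0.2, -0.6, -1.8]
opening: 0.0292
```

Emit:
apply_moves --pt "0 0.002 0 0 0 0 1" --pt "0 0.004 0 0 0 0 1" --pt "0 0.005 0 0 0 0 1" --pt "0 0.006 0 0 0 0 1" --pt "0 0.006 0 0 0 0 1"

```text
time: 46.05
tool_pos: [0.5379, 0.0682, 0.2904]
tool_rot: [-1.571, 0.0, -1.302]
contact_force: [0.5, -1.0, -1.7]
opening: 0.0289
```

```bash
python3 - <<'E'
from h import *
s=robot.observe();print(s['contact_force'],s['tool_pos'])
a=cams.read_camera("scene");b=cams.read_camera("side")
cv2.imwrite("pics/sc10.png",a);cv2.imwrite("pics/s10.png",b)
E
```

```text
[ 0.45115385 -0.96792652 -1.72118243] [0.53790147 0.06822288 0.29040904]
```

Emit:
apply_moves --pt "0 0.01 0 0 0 0 1" --pt "0 0.02 0 0 0 0 1" --pt "0 0.03 0 0 0 0 1" --pt "0 0.04 0 0 0 0 1" --pt "0 0.05 0 0 0 0 1"

```text
time: 46.78
tool_pos: [0.5379, 0.0682, 0.2396]
tool_rot: [-1.571, 0.0, -1.302]
contact_force: [-0.2, 0.0, -1.3]
opening: 0.0291
```

Emit:
apply_moves --pt "0 0.006 0 0 0 0 1" --pt "0 0.012 0 0 0 0 1" --pt "0 0.018 0 0 0 0 1" --pt "0 0.024 0 0 0 0 1" --pt "0 0.028 0 0 0 0 1"

```text
time: 47.4
tool_pos: [0.5379, 0.0682, 0.2121]
tool_rot: [-1.571, 0.0, -1.302]
contact_force: [0.5, 0.1, -1.5]
opening: 0.0293
```

Emit:
apply_moves --pt "0 0.003 0 0 0 0 1" --pt "0 0.006 0 0 0 0 1" --pt "0 0.009 0 0 0 0 1" --pt "0 0.011 0 0 0 0 1" --pt "0 0.013 0 0 0 0 1"

```text
time: 48.02
tool_pos: [0.538, 0.0682, 0.1994]
tool_rot: [-1.57, -0.0, -1.302]
contact_force: [0.2, -1.0, -1.5]
opening: 0.0293
```

Emit:
apply_moves --pt "0 0.01 0 0 0 0 1" --pt "0 0.02 0 0 0 0 1" --pt "0 0.03 0 0 0 0 1" --pt "0 0.038 0 0 0 0 1" --pt "0 0.046 0 0 0 0 1"

```text
time: 48.65
tool_pos: [0.5379, 0.0682, 0.1528]
tool_rot: [-1.571, 0.0, -1.302]
contact_force: [0.6, -0.7, -2.2]
opening: 0.0287
```

Emit:
apply_moves --pt "0 0.003 0 0 0 0 1" --pt "0 0.006 0 0 0 0 1" --pt "0 0.009 0 0 0 0 1" --pt "0 0.011 0 0 0 0 1" --pt "0 0.012 0 0 0 0 1"

```text
time: 49.28
tool_pos: [0.541, 0.068, 0.1485]
tool_rot: [-1.56, -0.004, -1.302]
contact_force: [-8.7, -0.3, 44.5]
opening: 0.0296
```

Contact came at 0.148 m. That fits the floor: the fingers only finished closing about 11 mm into the lift, so they hold the cap that much higher. I'll relieve the force, release and rise.

Emit:
apply_moves --pt "0 -0.003 0 0 0 0 1" --pt "0 -0.005 0 0 0 0 1" --pt "0 -0.005 0 0 0 0 1" --pt "0 -0.005 0 0 0 0 1" --pt "0 -0.005 0 0 0 0 1"

```text
time: 49.9
tool_pos: [0.5397, 0.0681, 0.1486]
tool_rot: [-1.565, -0.002, -1.302]
contact_force: [0.2, -0.4, 11.3]
opening: 0.0294
```

```bash
python3 - <<'E'
from h import *
np.set_printoptions(precision=4,suppress=True)
s=robot.observe();print(s['contact_force'],s['tool_pos'],s['torque'])
E
```

```text
[ 0.1759 -0.4399 11.3472] [0.5397 0.0681 0.1486] [-0.0431 -0.2144  0.0051]
```

Emit:
apply_moves --pt "0 -0.0015 0 0 0 0 1" --pt "0 -0.0015 0 0 0 0 0.4" --pt "0 -0.0015 0 0 0 0 0" --pt "0 -0.0015 0 0 0 0 -1" --pt "0 -0.0015 0 0 0 0 -1"

```text
time: 50.52
tool_pos: [0.5376, 0.0683, 0.1475]
tool_rot: [-1.572, 0.0, -1.302]
contact_force: [0.0, -0.3, -0.3]
opening: 0.0549
```

Emit:
apply_moves --pt "0 -0.02 0 0 0 0 -1" --pt "0 -0.06 0 0 0 0 -1" --pt "0 -0.11 0 0 0 0 -1" --pt "-0.05 -0.15 0 0 0 0 -1" --pt "-0.1 -0.16 0 0 0 0 -1"

```text
time: 51.15
tool_pos: [0.5119, 0.1654, 0.3107]
tool_rot: [-1.566, -0.0, -1.304]
contact_force: [0.6, 0.5, -1.3]
opening: 0.0915
```

Emit:
apply_moves --pt "-0.06 0 0 0 0 0 -1" --pt "-0.12 0 0 0 0 0 -1" --pt "-0.18 0 0 0 0 0 -1" --pt "-0.2 0 0 0 0 0 -1" --pt "-0.2 0 0 0 0 0 -1"

```text
time: 51.78
tool_pos: [0.4578, 0.3581, 0.3074]
tool_rot: [-1.571, -0.001, -1.3]
contact_force: [0.4, -0.0, -0.0]
opening: 0.0921
```

```bash
python3 - <<'E'
from h import *
s=robot.observe();print(s['contact_force'],s['tool_pos'],s['time'])
a=cams.read_camera("scene");b=cams.read_camera("side");cv2.imwrite("pics/sc11.png",a);cv2.imwrite("pics/s11.png",b)
r=lambda i,x,y,ww,h,k:cv2.resize(i[y:y+h,x:x+ww],None,fx=k,fy=k,interpolation=cv2.INTER_CUBIC)
A=np.zeros((600,800,3),np.uint8)
A[:380,:440]=r(a,248,130,110,95,4);A[:600,450:770]=r(b,285,130,80,150,4)
s=r(a,100,90,400,210,1.1)[:220];A[380:380+220,:440]=s[:220,:440]
cv2.imwrite("pics/c11.png",A)
f=lambda n,P,o,k:np.round((proj(n,P)-o)*k).astype(int).tolist()
print("scene can/bottle/carton tops",f("scene",[loc(0,-.059,.171),loc(0,-.003,.156),loc(0,.056,.166)],[248,130],4))
print("side",(np.array(f("side",[loc(0,-.059,.171),loc(0,-.003,.156),loc(0,.056,.166)],[285,130],4))+[450,0]).tolist())
E
```

```text
[ 0.44792583 -0.04284514 -0.04188323] [0.45776582 0.35805619 0.30741183] 51.775
scene can/bottle/carton tops [[134, 131], [231, 134], [335, 111]]
side [[541, 115], [568, 187], [601, 226]]
```

View pics/c11.png

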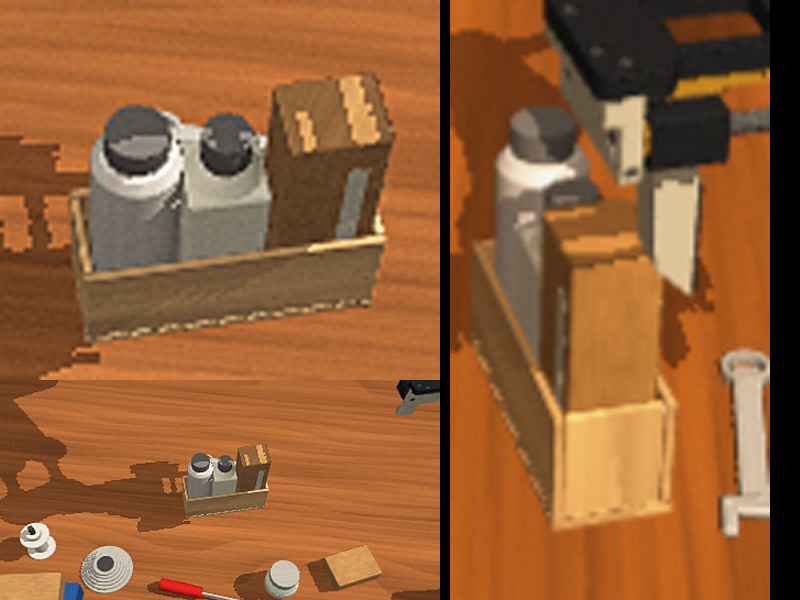

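The last view shows the can, bottle and carton upright in a row. Their tops are within about 1 px of where they'd be if standing on the floor, and the other objects look unmoved. Handing in.

```bash
python3 -c "
from cell import robot
print(robot.hand_in(),robot.observe()['time'])"
```

```text
the job is handed in; nothing more can be done
the job is handed in; nothing more can be done
```

The crate is packed in the order asked and the job is handed in, at about 52 s on the clock. No verdict came back.

- **Can:** dragging it along the floor only tilted it. I gripped it, lifted it a few millimetres and moved it until I felt the −y end wall, then set it down. The scene view and its base edge put it within about 1–3 mm of the end. Its cap seen from the wrist camera read about 6 mm short, which I took as bias because contact was felt.
- **Carton:** set down against the +y end, with contact felt at the wall and then at the floor.
- **Bottle:** stood up on the bench, regripped by its cap from above, and lowered last into the gap.

**Last checks:** the final pictures show all three upright, with their tops within about 1 px of where they'd be if standing on the floor. The bystanders in that view (hub, cassette, driver, jar, padbox and wrench) look unmoved by eye. The gripper is open and clear of everything.

**Force spike:** lowering the bottle pushed on the floor through the fingers with a brief 44 N at the wrist. That is under the 120 N wrist limit. By my geometry the gripper's body was about 30 mm above everything then, so I don't think the 40 N limit on body contact applied.

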